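Pack up the satellite test bench

ROBOT

A 6-joint arm with a two-finger parallel gripper is mounted at the origin on the work surface. World frame = base frame: x ahead of the robot, y to its left, z up, the work surface at z = 0. Lengths are in m, angles in rad, forces in N, time in s.
With the tool pointing down it reaches from about 0.35 to 0.775 m from the base axis. Payload 5.5 kg.
Tool frame: the origin (TCP) lies midway between the tips of the shut fingers; the grasp point (between the pads) lies 19 mm behind it; x points along the fingers, y is the direction in which the jaws open and shut, and the axes are right-handed (so a half turn about x gives the same grasp; the last joint's range is limited). The gripper opens to 85 mm and grips with 20 to 120 N. Pads are 22 mm wide; open, the fingers measure 114 mm over their backs; the gripper's body (76 mm by 85 mm) begins 54 mm behind the grasp point. The pads swing forward as they close: fully open they stand 13 mm farther back than shut.
Start: joints at [-1.262, 0.313, 0.046, 1.304, 0, 1.431], TCP at [0.249, -0.518, 0.196] pointing down, gripper open.
Joint ranges: [-2.76, 2.76], [-0.86, 1.69], [-1.03, 1.26], [-2.2, 2.34], [-1.47, 1.5], [-3.14, 3.14]. Speed limits (rad/s): [2.57, 2.57, 3.14, 3.14, 3.14, 3.14].

INTERFACE

Orientations are given as a unit quaternion [w, x, y, z].
In Python, from workcell import env, optics, order, models gives the robot as it stands. The module is installed in compiled form; this text tells all that it offers.
- The arm moves only by the tool servo_tool, never from a script. Its argument "moves" is a list of rows, each a list of 5 numbers: the shift along the tool's x, y, z in cm, then the turn about the tool's x in rad, then the closure, from -1 (fully open) to 1 (shut). A call has exactly 10 rows; each row shifts and turns the commanded pose from where the row before left it, along the tool's axes as they then stand; what a row does not reach is not made up. A row lasts 1/8 s, in which the tool goes at most 62.5 mm and 10.7 degrees, less where a joint would pass 70% of its speed; a pose out of reach is approached as far as the arm can. A call is refused whole if a number of a shift passes 6.25 or a number of a turn 0.188, either way. A call with a gripper value outside its range is refused whole. The fingers move at their own pace and stop on an object; "grip_force" is the grip in N (left out, the last holds). Time passes only in rows, so rows that do not move let the fingers close, or fill a call up. It gives the time, the measured TCP pose, the force and the opening at its end, in the units of the state.
- env.get_state(): the state, without advancing time (a new reading comes with each control period).
- optics.read_camera(name): name is "scene" or "top" or "wrist"; returns a dict with "pixels" (400x640x3 uint8, blue, green, red), "vertical_fov" (degrees; the focal length in pixels is half the picture's height over the tangent of half this angle, whatever the lens; pixels are square), "cx", "cy" (the principal point, pixels), "k1" (the pictures are not rectified: a ray, as slopes to the right and down, at radius r is drawn at 1 + k1 r^2 times it, then the intrinsics apply), "extrinsics" (4x4, takes a point from world to camera coordinates). Camera axes: x right, y up, looking along -z (the intrinsics and any distortion apply to the point x, -y, -z); pixel columns grow to the right and rows downward; lengths in m; the calibration is good to about 2 mm. A picture is of the moment at which its call begins. There is no depth.
- order.hand_in(): hands the job in, once; it reports no verdict.
Trained networks look in a picture, given as the dict that the camera call returned (one of the last four; its "shot" number tells which), for a name from the list of things; names that differ only in an ending like _2 or _b are one class to them, and where a whole thing is asked for, a point or a joint stands for the part that bears it (a point fixed in the world has none). Each returns a list of dicts, best first, with "conf" (0 to 1); they miss things now and then, are a little off and sometimes report something else, mostly with a low value. They report only what shows in the picture. A call takes as long as a camera call. They do not tell look-alikes from the thing itself.
- models.outline_of(name, picture): "pixels" (400x640 bool, what is visible of it) and "location" ([column, row] in pixels, amid what is visible of it).
- models.pinpoint(name, picture): "location" ([column, row] in pixels: a listed point, or the origin of a listed thing).
The state is a dict: "clock": time; "joint_pos": joint angles; "qvel": joint speeds; "tau": joint torques, N m; "tcp_pos": TCP position; "orientation": TCP orientation; "wrist_force": force on the tool from outside, world axes, zero at the start; "ft_torque": the same for the moment, N m; "finger_gap": finger opening in m.
Only numpy, scipy, OpenCV 4.12 (cv2) and the standard library are available. Lean on these libraries where they do the work, as an engineer would, in place of code of your own. Each camera call takes 0.05 s, during which the arm holds its last target.

TASK

The test is over, so pack up the bench: swing the clamp lever of the test socket fully open, put the module from the socket and every other sensor module on the mat into the grey carrying case, then swing its lid over and press it fully home until it snaps past its catch, and swing the lever back down over the empty socket. Stand every screwdriver in the steel cup, either end up, and do not knock over the little jar of screws.

Things in the scene. Friction and masses are not known exactly. Their poses are not given: they have to be found in the camera images.
- case: grey open carrying case, fixed to the bench, 150 (x) x 216 (y) x 50 mm high, walls and floor 5 mm; origin at the centre of its underside. The lid's hinge is along its +x top edge, the catch in the middle of its -x side. Two low dividers (12 mm above the floor, 4 mm thick) at y=-35 and +35 mm make three compartments, each 140 mm along x and about 66 mm along y
- lid (a joint): hinge angle of the case lid, rad: 0 shut, about 0.06 resting on the catch without having snapped, 2.0 fully back. It stays where it is left (stiff hinge); snapping it past the catch takes about 10 N down at the front edge
- lid_hinge (a point): middle of the lid's hinge line (along the case's y axis), 50 mm above the bench, fixed
- lid_front (a point): point on the outer (top) face of the lid, 148 mm from the hinge, mid-width, near the steel hasp at its front edge: press here. The lid is a plate 155 mm long, 216 mm wide, 8 mm thick whose inner face passes through the hinge line; a small hasp hangs 20 mm below at its front edge (168 mm from the hinge)
- socket: black test socket block, fixed to the bench, 150 (x) x 76 (y) x 20 mm high, with a nest for one module on top (rim 4 mm high) above its origin; origin at the centre of its underside. The module lies in it with its axes along those of the socket
- lever (a joint): angle of the steel clamp lever, rad: 0 lying over the module and locking it in, 1.75 fully open, leaning back past upright. Stays where it is left
- lever_hinge (a point): on the lever's hinge axis (along the socket's y axis), 55 mm to +x of the socket's origin and 56 mm above the bench, fixed
- lever_knob (a point): centre of the lever's knob, a rubber roller 20 mm long along the socket's y axis and 18 mm in diameter, 110 mm from the hinge; the lever arm is 12 mm wide and 8 mm thick. Its ends can be pinched from above along the socket's y axis
- cup: round steel tool cup fixed to the bench, 95 mm high, outer radius 40 mm, wall 4 mm, floor about 5 mm; origin at the centre of its underside
- screw_jar: bystander: small clear jar of screws with a white cap, 40 mm across, 40 mm high, standing at the far side of the mat; origin at the centre of its underside
- mod_a: one of up to three identical aluminium sensor modules, 52 (x) x 34 (y) x 24 mm (z), green board on top; origin at the centre of its underside (starts locked in the socket)
- mod_b: one of up to three identical aluminium sensor modules, 52 (x) x 34 (y) x 24 mm (z), green board on top; origin at the centre of its underside; may be absent, lies on the mat
- mod_c: one of up to three identical aluminium sensor modules, 52 (x) x 34 (y) x 24 mm (z), green board on top; origin at the centre of its underside; may be absent, lies on the mat
- drv_a: one of up to four identical precision screwdrivers, 140 mm long along x: black square handle 16 x 16 mm from x=-70 to +30 mm, thin steel shaft (6 mm) from +30 to +70 mm; origin at mid-length on its underside (axis 8 mm above it); may be absent
- drv_b: one of up to four identical precision screwdrivers, 140 mm long along x: black square handle 16 x 16 mm from x=-70 to +30 mm, thin steel shaft (6 mm) from +30 to +70 mm; origin at mid-length on its underside (axis 8 mm above it); may be absent
- drv_c: one of up to four identical precision screwdrivers, 140 mm long along x: black square handle 16 x 16 mm from x=-70 to +30 mm, thin steel shaft (6 mm) from +30 to +70 mm; origin at mid-length on its underside (axis 8 mm above it); may be absent
- drv_d: one of up to four identical precision screwdrivers, 140 mm long along x: black square handle 16 x 16 mm from x=-70 to +30 mm, thin steel shaft (6 mm) from +30 to +70 mm; origin at mid-length on its underside (axis 8 mm above it); may be absent
Not all that is in view belongs to the job. Leave any yellow look-alike of the mod_c alone.

How it is judged:
On the way, in this order (a step that is already met when the one before it is completed fails the run):
1. the clamp lever is swung open, releasing the socketed module (value of joint lever above 1.4 rad), for 0.2 s.
2. every module lies in the case, the lid still open (x of mod_a in the frame of case between -0.072 and 0.072 m and y of mod_a in the frame of case between -0.105 and 0.105 m and z of mod_a in the frame of case between -0.005 and 0.045 m and x of mod_b in the frame of case between -0.072 and 0.072 m and y of mod_b in the frame of case between -0.105 and 0.105 m and z of mod_b in the frame of case between -0.005 and 0.045 m and x of mod_c in the frame of case between -0.072 and 0.072 m and y of mod_c in the frame of case between -0.105 and 0.105 m and z of mod_c in the frame of case between -0.005 and 0.045 m and value of joint lid above 0.5 rad), for 0.2 s.
3. the lid is pressed shut past its catch (value of joint lid below 0.03 rad), for 0.3 s.
At the end, for the whole second after the job is handed in: lever swung back down (under 0.12 rad), every module inside the case with the lid snapped shut (under 0.03 rad), every screwdriver standing in the cup at rest (its middle within 33 mm of the cup's axis and over 45 mm up, leaning less than 0.75 rad), nothing held (value of joint lever below 0.12 rad and value of joint lid below 0.03 rad and x of mod_a in the frame of case between -0.072 and 0.072 m and y of mod_a in the frame of case between -0.105 and 0.105 m and z of mod_a in the frame of case between -0.005 and 0.045 m and x of mod_b in the frame of case between -0.072 and 0.072 m and y of mod_b in the frame of case between -0.105 and 0.105 m and z of mod_b in the frame of case between -0.005 and 0.045 m and x of mod_c in the frame of case between -0.072 and 0.072 m and y of mod_c in the frame of case between -0.105 and 0.105 m and z of mod_c in the frame of case between -0.005 and 0.045 m and horizontal distance between each of drv_a, drv_b, drv_c, drv_d and cup below 0.033 m and z of each of drv_a, drv_b, drv_c, drv_d in the frame of cup above 0.045 m and angle between the x axis of each of drv_a, drv_b, drv_c, drv_d and the z axis of cup, either way round below 0.75 rad and linear speed of each of drv_a, drv_b, drv_c, drv_d below 0.05 m/s); the robot touches nothing.
It fails at once if the jar of screws is knocked over (angle between screw_jar's own z axis and vertical above 0.7 rad).
Of mod_b, mod_c only 1 to 2 are there at a start; the rules pass over those that are not, and their reading is None.
Of drv_a, drv_b, drv_c, drv_d only 3 to 4 are there at a start; the rules pass over those that are not, and their reading is None.
At some moment in a run one of mod_b, mod_c, drv_a, drv_b, drv_c, drv_d may be knocked a few centimetres aside while the robot is not near it.
Once in a run the grip may slacken for a moment while it holds something.
It also fails if it takes over 210 s, if anything falls off the work surface, if the arm or the gripper's body presses on something with over 40 N, if the wrist force passes 120 N, or if a joint passes its speed limit or range.

## Working session

There is one attempt and no reset: what is moved stays moved. The work goes in short steps, Python scripts to look and compute and a tool call to move; the robot and the scene stay as the last step left them, time stands still between calls to the robot, and variables do not carry over. Pictures are saved under pics/ and viewed, and the job is handed in when it is done.

Besides the shell and the picture viewer there is one more tool, called after "Call:" as name(argument=value, ...), one argument or row to a line, values as JSON. servo_tool: Moves the arm, as the interface text tells. Its arguments: {"type":"object","properties":{"moves":{"type":"array"},"grip_force":{"type":"number"}},"required":["moves"]}

```bash
mkdir -p pics; cat > h.py <<'E'
import numpy as np, cv2
from workcell import env, optics, order, models
def cap(name,fn=None):
    p=optics.read_camera(name)
    if fn: cv2.imwrite('pics/'+fn,p['pixels'])
    return p
def K(p):
    f=200/np.tan(np.radians(p['vertical_fov'])/2); return f
def ray(p,uv):
    f=K(p); d=np.array([(uv[0]-p['cx'])/f,(uv[1]-p['cy'])/f]); 
    u=d.copy()
    for _ in range(30): u=d/(1+p['k1']*(u@u))
    E=np.array(p['extrinsics']);R=E[:3,:3];t=E[:3,3]
    return -R.T@t, R.T@np.array([u[0],-u[1],-1.])
def atz(p,uv,z):
    o,d=ray(p,uv); return o+d*(z-o[2])/d[2]
def proj(p,X):
    E=np.array(p['extrinsics']);c=E[:3,:3]@np.asarray(X)+E[:3,3]
    u=np.array([c[0],-c[1]])/-c[2]; u=u*(1+p['k1']*(u@u)); return u*K(p)+[p['cx'],p['cy']]
def st():
    s=env.get_state(); print({k:np.round(v,3).tolist() for k,v in s.items()}); return s
E
python3 - <<'E'
from h import *
s=st()
ps={n:cap(n,n+'0.png') for n in('scene','top','wrist')}
for n,p in ps.items(): print(n,p['vertical_fov'],p['cx'],p['cy'],p['k1'],np.round(ray(p,(320,200)),3).tolist())
for c in ('case','socket','cup','screw_jar','mod_a','drv_a','lever_knob','lid_front','lid_hinge','lever_hinge'):
  for n in('top','scene'):
    p=ps[n]
    print(c,n,[(np.round(d['location']).tolist(),round(d['conf'],2),np.round(atz(p,d['location'],0)[:2],3).tolist()) for d in models.pinpoint(c,p)])
E
```

```text
{'clock': 0.0, 'joint_pos': [-1.262, 0.314, 0.045, 1.304, 0.0, 1.431], 'qvel': [0.002, -0.001, 0.001, 0.0, 0.001, 0.0], 'tau': [0.001, -48.063, 29.853, 0.019, 0.0, -0.0], 'tcp_pos': [0.249, -0.517, 0.195], 'orientation': [-0.157, -0.689, -0.158, 0.689], 'wrist_force': [-0.109, -0.328, 0.125], 'ft_torque': [-0.055, -0.032, 0.046], 'finger_gap': 0.085}
scene 45.638654375488066 316.04077179002155 202.481799643662 0.03942214846830151 [[1.263, 0.697, 0.717], [-0.583, -0.573, -0.576]]
top 57.667200099005484 315.12868254269597 196.6127482730109 -0.04073076727314763 [[0.505, 0.03, 1.119], [0.054, 0.007, -0.999]]
wrist 68.92630664092928 316.98094372113496 201.78992487298103 -0.0130202555047446 [[0.31, -0.488, 0.372], [-0.231, -0.121, -0.966]]
case top [([419.0, 210.0], 0.56, [0.54, -0.266]), ([487.0, 201.0], 0.36, [0.572, -0.477]), ([203.0, 213.0], 0.23, [0.517, 0.4])]
case scene [([254.0, 165.0], 0.83, [0.541, -0.282])]
socket top []
socket scene [([439.0, 271.0], 0.66, [0.55, 0.353])]
cup top [([305.0, 168.0], 0.56, [0.664, 0.085])]
cup scene [([310.0, 240.0], 0.59, [0.67, 0.081])]
screw_ja
[... 623 characters left out ...]
0.0, 233.0], 0.49, [0.462, 0.159])]
drv_a scene [([348.0, 200.0], 0.81, [0.486, 0.037]), ([415.0, 239.0], 0.69, [0.497, 0.254]), ([370.0, 205.0], 0.57, [0.463, 0.092]), ([387.0, 216.0], 0.48, [0.471, 0.152])]
lever_knob top [([226.0, 185.0], 0.59, [0.608, 0.33])]
lever_knob scene [([415.0, 254.0], 0.6, [0.542, 0.285])]
lid_front top [([488.0, 203.0], 0.9, [0.565, -0.479])]
lid_front scene [([216.0, 96.0], 0.96, [0.31, -0.786])]
lid_hinge top [([453.0, 206.0], 0.89, [0.553, -0.372])]
lid_hinge scene [([233.0, 142.0], 0.68, [0.497, -0.438])]
lever_hinge top [([202.0, 216.0], 0.56, [0.508, 0.405])]
lever_hinge scene [([463.0, 252.0], 0.72, [0.461, 0.357]), ([414.0, 236.0], 0.2, [0.488, 0.246])]
```

Four drivers, one silver module at (357,183) in the top view, one in the socket; the yellow ones at (268,168) and (437,150) are look-alikes. Zooming in.

```bash
python3 - <<'E'
from h import *
a=cv2.imread('pics/top0.png')
def z(x0,y0,w,h,s,fn): cv2.imwrite('pics/'+fn,cv2.resize(a[y0:y0+h,x0:x0+w],None,fx=s,fy=s,interpolation=cv2.INTER_CUBIC))
z(380,140,133,120,6,'t0case.png'); z(180,150,160,110,5,'t0sock.png')
E
python3 - <<'E'
from h import *
p=cap('top')
def fit(px,z,local):
    W=np.array([atz(p,u,z)[:2] for u in px]); L=np.array(local,float)
    a=(W-W.mean(0)); b=(L-L.mean(0))
    A=np.sum(b[:,0]*a[:,1]-b[:,1]*a[:,0]); B=np.sum(b*a); th=np.arctan2(A,B)
    R=np.array([[np.cos(th),-np.sin(th)],[np.sin(th),np.cos(th)]]); t=W.mean(0)-R@L.mean(0)
    print('t',t.round(4),'yaw',round(th,3),'res',(W-(L@R.T+t)).round(4).tolist()); return t,R
c=lambda x,y:(380+x/6,140+y/6)
# case corners: left-top is (-x,+y)
t,R=fit([c(105,215),c(407,185),c(458,618),c(155,648)],.05,[(-.075,.108),(.075,.108),(.075,-.108),(-.075,-.108)])
hin=t+R@[.075,0]
# lid front edge middle: hinge + r(cos..)
for r,px in ((.148,(488,203)),):
  best=min(np.arange(0.5,2.1,.01),key=lambda q:np.linalg.norm(proj(p,np.r_[hin+R@[-r*np.cos(q)+.008*np.sin(q),0],.05+r*np.sin(q)+.008*np.cos(q)])-px)); print('lid',best)
s=lambda x,y:(180+x/5,150+y/5)
t,R=fit([s(225,117),s(320,195),s(160,375),s(68,295)],.02,[(-.075,-.038),(-.075,.038),(.075,.038),(.075,-.038)]) 
t,R=fit([s(225,117),s(320,195),s(160,375),s(68,295)],.02,[(-.075,.038),(-.075,-.038),(.075,-.038),(.075,.038)][::1]) 
print('lever hinge',t+R@[.055,0], 'knob',t+R@[-.055,0])
sc=cap('scene')
for nm in ('lever_knob','lever_hinge'):
  for q in (p,sc):
    d=models.pinpoint(nm,q); print(nm,[(x['conf'],atz(q,x['location'],.056).round(3)) for x in d[:1]])
for nm in ('drv_a','mod_a','cup','screw_jar'):
  zz={'drv_a':.016,'mod_a':.024,'cup':.095,'screw_jar':.04}[nm]
  for o in models.outline_of(nm,p):
    m=o['pixels'].astype(np.uint8); cs=max(cv2.findContours(m,0,2)[0],key=len)[:,0].astype(float)
    W=np.array([atz(p,u,zz)[:2] for u in cs]); r=cv2.minAreaRect((W*1000).astype(np.float32)); 
    print(nm,round(o['conf'],2),np.round(o['location']),np.round(r[0],1),np.round(r[1],1),round(r[2],1))
E
```

```text
t [ 0.5412 -0.2774] yaw -1.454 res [[-0.0015, -0.0001], [-0.0014, -0.0002], [0.0012, 0.0007], [0.0016, -0.0004]]
lid 1.8000000000000012
t [0.5614 0.3471] yaw 2.447 res [[-0.0028, 0.002], [-0.0011, 0.0001], [0.0025, -0.0012], [0.0014, -0.0008]]
t [0.5614 0.3471] yaw 2.43 res [[0.0472, 0.0609], [-0.0494, -0.0569], [-0.0475, -0.0602], [0.0497, 0.0562]]
lever hinge [0.51980387 0.38301519] knob [0.60308135 0.31114823]
lever_knob [(0.61, array([0.606, 0.323, 0.056]))]
lever_knob [(0.86, array([0.597, 0.317, 0.056]))]
lever_hinge [(0.61, array([0.519, 0.377, 0.056]))]
lever_hinge [(0.66, array([0.521, 0.384, 0.056]))]
drv_a 0.76 [325. 238.] [454.4  20.3] [99.4 18.1] 1.0
drv_a 0.62 [302. 239.] [471.1  93.2] [135.9  12.1] 1.2
drv_a 0.55 [254. 228.] [474.  239.7] [ 17.1 100.3] 88.7
mod_a 0.66 [269. 166.] [658.  193.9] [58.6 38.5] 11.9
mod_a 0.6 [217. 200.] [558.4 344.6] [17.5 51.5] 46.9
mod_a 0.57 [356. 182.] [618.5 -72.3] [31.5 49.1] 72.5
mod_a 0.54 [433. 151.] [ 723.6 -314.4] [49.3 37.2] 36.8
cup 0.73 [305. 162.] [670.6  87.4] [86.2 74.2] 1.1
cup 0.7 [350. 158.] [684.3 -51.8] [40.2 34.1] 0.8
screw_jar 0.63 [349. 155.] [692.4 -56.2] [39.4 35.9] 0.8
```

```bash
cat >> h.py <<'E'
from scipy.spatial.transform import Rotation as Ro
def toolR(s): 
    q=s['orientation']; return Ro.from_quat([q[1],q[2],q[3],q[0]]).as_matrix()
def to(P,jaw=None,s=None,pr=True):
    """P=TCP target world; jaw=yaw of jaw axis (mod pi). prints turn about tool x, then shift in tool axes after the turn (cm)"""
    s=s or env.get_state(); R=toolR(s); yy=np.arctan2(R[1,1],R[0,1])
    t=0
    if jaw is not None:
        # tool x down: +turn about tool x => yaw decreases
        t=-( (jaw-yy+np.pi/2)%np.pi-np.pi/2 )
    R2=R@Ro.from_euler('x',t).as_matrix()
    d=R2.T@(np.asarray(P)-s['tcp_pos'])*100
    if pr: print('clock',round(s['clock'],2),'tcp',np.round(s['tcp_pos'],4),'yaw',round(yy,3),'j6',round(s['joint_pos'][5],2),'gap',round(s['finger_gap'],4),'F',np.round(s['wrist_force'],1),'| turn',round(t,3),'alt',round(t-np.sign(t)*np.pi,3),'-> j6?','shift cm',np.round(d,2))
    return t,d
SO=np.array([.5615,.347]); SY=2.447
SX=np.array([np.cos(SY),np.sin(SY)]); SYv=np.array([-SX[1],SX[0]])
LH=SO+SX*.055
def knob(q): return np.r_[LH-SX*.11*np.cos(q), .056+.11*np.sin(q)]
CO=np.array([.5412,-.2774]); CY=-1.454
CX=np.array([np.cos(CY),np.sin(CY)]); CYv=np.array([-CX[1],CX[0]])
def casep(x,y,z): return np.r_[CO+CX*x+CYv*y,z]
E
python3 - <<'E'
from h import *
print(toolR(env.get_state()).round(3))
k=knob(0); print(k)
to(np.r_[k[:2],.20],SY+np.pi/2)
E
```

```text
[[ 0.     0.434 -0.901]
 [-0.    -0.901 -0.434]
 [-1.     0.     0.   ]]
[0.6037573  0.31179601 0.056     ]
clock 1.65 tcp [ 0.2495 -0.5181  0.1961] yaw -1.122 j6 1.43 gap 0.0854 F [-0.4 -1.3  0.6] | turn 1.143 alt -1.998 -> j6? shift cm [ -0.39 -86.44  25.9 ]
```

```bash
cat >> h.py <<'E'
def pick(P,jaw,s):
    R=toolR(s); yy=np.arctan2(R[1,1],R[0,1]); j1,j6=s['joint_pos'][0],s['joint_pos'][5]
    a1=np.arctan2(P[1],P[0]); best=None
    for k in range(-3,4):
        d=jaw+k*np.pi-yy
        nj=j6+(a1-j1)-d
        if abs(nj)<2.9:
            c=abs(d)+.2*abs(nj)
            if best is None or c<best[0]: best=(c,d,nj)
    return -best[1],best[2]
def rows(P,jaw=None,n=10,s=None):
    """straight path to P in n rows while turning"""
    s=s or env.get_state(); R=toolR(s)
    t,nj=pick(P,jaw,s) if jaw is not None else (0,s['joint_pos'][5])
    to_=np.asarray(P)-s['tcp_pos']; 
    print('clk',round(s['clock'],2),'tcp',np.round(s['tcp_pos'],4),'gap',round(s['finger_gap'],4),'F',np.round(s['wrist_force'],1),'turn',round(t,3),'j6->',round(nj,2),'d world',to_.round(4),'n',n)
    for i in range(n):
        Ri=R@Ro.from_euler('x',t*i/n).as_matrix()
        print(' ',np.round(Ri.T@to_/n*100,2).tolist(),round(t/n,3))
E
python3 - <<'E'
from h import *
k=knob(0)
rows(np.r_[k[:2],.20],SY+np.pi/2,n=20)
E
```

```text
clk 1.65 tcp [ 0.2495 -0.5181  0.1961] gap 0.0854 F [-0.4 -1.3  0.6] turn -1.998 j6-> 1.17 d world [0.3543 0.8299 0.0039] n 20
  [-0.02, -2.97, -3.4] -0.1
  [-0.02, -2.62, -3.68] -0.1
  [-0.02, -2.24, -3.92] -0.1
  [-0.02, -1.83, -4.12] -0.1
  [-0.02, -1.41, -4.28] -0.1
  [-0.02, -0.98, -4.4] -0.1
  [-0.02, -0.54, -4.48] -0.1
  [-0.02, -0.09, -4.51] -0.1
  [-0.02, 0.36, -4.5] -0.1
  [-0.02, 0.81, -4.44] -0.1
  [-0.02, 1.25, -4.34] -0.1
  [-0.02, 1.68, -4.19] -0.1
  [-0.02, 2.08, -4.0] -0.1
  [-0.02, 2.47, -3.77] -0.1
  [-0.02, 2.84, -3.51] -0.1
  [-0.02, 3.17, -3.21] -0.1
  [-0.02, 3.48, -2.87] -0.1
  [-0.02, 3.75, -2.51] -0.1
  [-0.02, 3.98, -2.13] -0.1
  [-0.02, 4.17, -1.72] -0.1
```

Call:
servo_tool(
  moves=[
    [0, -3.0, -3.4, -0.1, -1],
    [0, -2.6, -3.7, -0.1, -1],
    [0, -2.2, -3.9, -0.1, -1],
    [0, -1.8, -4.1, -0.1, -1],
    [0, -1.4, -4.3, -0.1, -1],
    [0, -1.0, -4.4, -0.1, -1],
    [0, -0.5, -4.5, -0.1, -1],
    [0, -0.1, -4.5, -0.1, -1],
    [0, 0.4, -4.5, -0.1, -1],
    [0, 0.8, -4.4, -0.1, -1],
  ],
)

```text
clock: 2.9
tcp_pos: [0.4278, -0.1027, 0.1963]
orientation: [0.47, 0.529, 0.469, -0.529]
wrist_force: [0.9, -0.2, 0.0]
finger_gap: 0.085
```

Call:
servo_tool(
  moves=[
    [0, 1.3, -4.3, -0.1, -1],
    [0, 1.7, -4.2, -0.1, -1],
    [0, 2.1, -4.0, -0.1, -1],
    [0, 2.5, -3.8, -0.1, -1],
    [0, 2.8, -3.5, -0.1, -1],
    [0, 3.2, -3.2, -0.1, -1],
    [0, 3.5, -2.9, -0.1, -1],
    [0, 3.7, -2.5, -0.1, -1],
    [0, 4.0, -2.1, -0.1, -1],
    [0, 4.2, -1.7, -0.1, -1],
  ],
)

```text
clock: 4.15
tcp_pos: [0.6058, 0.3124, 0.196]
orientation: [0.666, 0.239, 0.665, -0.239]
wrist_force: [0.8, 0.2, 0.6]
finger_gap: 0.0851
```

```bash
python3 - <<'E'
from h import *
k=knob(0)
p=cap('wrist','w1.png')
print(proj(p,k), [(x['conf'],atz(p,x['location'],.056).round(4)) for x in models.pinpoint('lever_knob',p)], [(x['conf'],atz(p,x['location'],.056).round(4)) for x in models.pinpoint('lever_hinge',p)],[(x['conf'],atz(p,x['location'],.0).round(4)) for x in models.pinpoint('socket',p)])
to(k-[0,0,.019],SY+np.pi/2)
E
```

```text
[314.79448944 183.33580546] [(0.67, array([0.6028, 0.3117, 0.056 ]))] [(0.7, array([0.5221, 0.3851, 0.056 ]))] [(0.7, array([0.5664, 0.3524, 0.    ]))]
clock 4.35 tcp [0.605  0.3115 0.1951] yaw 0.879 j6 1.05 gap 0.0852 F [0.3 0.3 0.2] | turn 0.003 alt -3.139 -> j6? shift cm [15.81 -0.03 -0.1 ]
```

Call:
servo_tool(
  moves=[
    [4, 0, -0.1, 0, -0.3],
    [4, 0, 0, 0, 0],
    [4, 0, 0, 0, 0],
    [2.5, 0, 0, 0, 0],
    [1.3, 0, 0, 0, 0],
    [0, 0, 0, 0, 0],
    [0, 0, 0, 0, 0.6],
    [0, 0, 0, 0, 1],
    [0, 0, 0, 0, 1],
    [0, 0, 0, 0, 1],
  ],
  grip_force=30,
)

```text
clock: 5.6
tcp_pos: [0.6047, 0.3118, 0.0384]
orientation: [0.665, 0.24, 0.665, -0.24]
wrist_force: [-0.5, -0.2, 1.1]
finger_gap: -0.0001
```

```bash
python3 - <<'E'
from h import *
to(knob(0)-[0,0,.019],SY+np.pi/2)
s=env.get_state();R=toolR(s)
P=s['tcp_pos'];k0=knob(0);prev=k0
for q in np.arange(0.15,1.76,.1333):
  k=knob(q);print(round(q,2),(R.T@(k-prev)*100).round(2));prev=k
E
```

```text
clock 5.6 tcp [0.6047 0.3118 0.0384] yaw 0.878 j6 1.05 gap -0.0001 F [-0.5 -0.2  1.1] | turn 0.002 alt -3.14 -> j6? shift cm [ 0.14 -0.06 -0.07]
0.15 [-1.64  0.   -0.12]
0.28 [-1.43  0.   -0.31]
0.42 [-1.38  0.   -0.5 ]
0.55 [-1.3   0.   -0.68]
0.68 [-1.2   0.   -0.85]
0.82 [-1.07  0.   -1.  ]
0.95 [-0.93  0.   -1.13]
1.08 [-0.77  0.   -1.25]
1.22 [-0.6   0.   -1.34]
1.35 [-0.42  0.   -1.4 ]
1.48 [-0.23  0.   -1.45]
1.62 [-0.03  0.   -1.46]
1.75 [ 0.16  0.   -1.46]
```

```bash
python3 - <<'E'
from h import *
p=cap('wrist','w2.png')
print(proj(p,knob(0)));cap('scene','s2.png')
a=cv2.imread('pics/s2.png'); cv2.imwrite('pics/s2z.png',cv2.resize(a[190:310,350:510],None,fx=5,fy=5,interpolation=2))
E
```

```text
[315.00389153 239.22603651]
```

```bash
python3 - <<'E'
from h import *
s=env.get_state()
p=cap('scene'); w=cap('wrist')
z=lambda u:((u-[350,190])*5).round()
T=s['tcp_pos']
for nm,X in (('tcp',T),('grasp',T+[0,0,.019]),('up40',T+[0,0,.04]),('knob',knob(0)),('hinge',knob(0)+np.r_[SX*.11,0])): print(nm,z(proj(p,X)),proj(w,X).round())
for n in('lever_knob','lever_hinge'):
  print([(x['conf'],z(np.array(x['location']))) for x in models.pinpoint(n,p)],[(x['conf'],x['location']) for x in models.pinpoint(n,w)])
E
```

```text
tcp [300. 355.] [316. 230.]
grasp [304. 321.] [316. 241.]
up40 [309. 282.] [316. 258.]
knob [305. 322.] [315. 240.]
hinge [565. 302.] [316.  30.]
[(0.77, array([332., 326.]))] [(0.66, [320.0, 241.8])]
[(0.69, array([578., 294.])), (0.38, array([176., 129.]))] [(0.6, [324.6, 31.4]), (0.56, [150.9, 163.3])]
```

Call:
servo_tool(
  moves=[
    [0, 0, 0, 0, 0],
    [0, 0, 0, 0, -0.5],
    [0, 0, 0, 0, -0.5],
    [-3, 0, 0, 0, -1],
    [-3, 0, 0, 0, -1],
    [-2, 0, 0, 0, -1],
    [0, 0, 0, 0, -1],
    [0, 0, 0, 0, -1],
    [0, 0, 0, 0, -1],
    [0, 0, 0, 0, -1],
  ],
)

```text
clock: 7.25
tcp_pos: [0.6039, 0.3114, 0.1169]
orientation: [0.665, 0.24, 0.666, -0.241]
wrist_force: [-0.7, -0.4, 1.0]
finger_gap: 0.0852
```

```bash
python3 - <<'E'
from h import *
st()
w=cap('wrist','w3.png'); cap('scene','s3.png');p=cap('top','t3.png')
for n in('lever_knob','lever_hinge','socket','mod_a'):
  for q in (w,p): print(n,[(round(x['conf'],2),np.round(x['location'])) for x in models.pinpoint(n,q)])
for nm,X in (('knob',knob(0)),('hinge',knob(0)+np.r_[SX*.11,0]),('sock',np.r_[SO,.02])): print(nm,proj(w,X).round())
for i in (-1,1):
  for j in(-1,1): print(proj(w,np.r_[SO+SX*.075*i+SYv*.038*j,.02]).round())
a=cv2.imread('pics/s3.png'); cv2.imwrite('pics/s3z.png',cv2.resize(a[190:310,350:510],None,fx=5,fy=5,interpolation=2))
E
```

```text
{'clock': 7.25, 'joint_pos': [0.358, 0.549, 0.213, 1.236, -0.0, 1.051], 'qvel': [0.0, -0.005, 0.007, -0.001, 0.0, -0.001], 'tau': [0.006, -60.344, 29.505, 0.015, -0.0, 0.0], 'tcp_pos': [0.604, 0.311, 0.117], 'orientation': [0.665, 0.24, 0.666, -0.241], 'wrist_force': [-0.668, -0.448, 1.011], 'ft_torque': [0.022, -0.029, 0.028], 'finger_gap': 0.085}
lever_knob [(0.7, array([320., 204.]))]
lever_knob [(0.54, array([226., 185.]))]
lever_hinge [(0.56, array([325.,  63.]))]
lever_hinge [(0.65, array([202., 212.]))]
socket [(0.85, array([324., 134.]))]
socket [(0.91, array([219., 197.]))]
mod_a [(0.97, array([322., 138.])), (0.89, array([272., 289.]))]
mod_a [(0.65, array([431., 153.])), (0.58, array([354., 182.])), (0.56, array([218., 198.])), (0.56, array([270., 170.]))]
knob [317. 204.]
hinge [317.  62.]
sock [317. 135.]
[355. 213.]
[278. 213.]
[362.  45.]
[272.  45.]
```

```bash
python3 - <<'E'
from h import *
w=cap('wrist')
k=models.pinpoint('lever_knob',w)[0]['location'];h=models.pinpoint('lever_hinge',w)[0]['location']
K_=atz(w,k,.056);H=atz(w,h,.056);print(K_,H,np.linalg.norm(K_-H),np.arctan2(*(H-K_)[1::-1]))
# edges of socket columns from picture w3: corners at z=.02
px=[(281,47),(367,47),(361,212),(281,210)]
W=np.array([atz(w,u,.02)[:2] for u in px]);print(W.round(4).tolist(),W.mean(0))
d=(W[0]+W[1]-W[2]-W[3])/2;print(np.arctan2(d[1],d[0]),np.linalg.norm(d),np.linalg.norm(W[0]-W[1]))
to(np.r_[K_[:2],.06],2.41+np.pi/2)
E
```

```text
[0.60515684 0.31504085 0.056     ] [0.5214338  0.38664957 0.056     ] 0.11016966654237802 2.4340269150483125
[[0.4858, 0.3708], [0.5328, 0.4276], [0.6473, 0.3336], [0.5952, 0.274]] [0.56530269 0.3515006 ]
2.4356336139357433 0.14707772772566308 0.07368910334880824
clock 7.95 tcp [0.6046 0.3116 0.1181] yaw 0.878 j6 1.05 gap 0.0856 F [-0.1 -0.1 -0. ] | turn 0.039 alt -3.103 -> j6? shift cm [ 5.81  0.29 -0.18]
```

Call:
servo_tool(
  moves=[
    [2, 0.3, -0.1, 0.01, -0.3],
    [2, 0, -0.1, 0, -0.1],
    [2, 0, 0, 0, 0],
    [1.9, 0, 0, 0, 0],
    [0, 0, 0, 0, 0],
    [0, 0, 0, 0, 0],
    [0, 0, 0, 0, 0],
    [0, 0, 0, 0, 0],
    [0, 0, 0, 0, 0],
    [0, 0, 0, 0, 0],
  ],
)

```text
clock: 9.2
tcp_pos: [0.605, 0.3152, 0.0392]
orientation: [0.664, 0.243, 0.664, -0.243]
wrist_force: [-0.3, 0.1, -0.7]
finger_gap: 0.0426
```

```bash
sed -i 's/^SO=.*/SO=np.array([.5635,.3505]); SY=2.436/' h.py; python3 - <<'E'
from h import *
w=cap('wrist','w4.png');p=cap('scene','s4.png')
to(knob(0)-[0,0,.019],SY+np.pi/2)
a=cv2.imread('pics/s4.png'); b=cv2.resize(a[220:300,390:490],None,fx=8,fy=8,interpolation=2)
cv2.imwrite('pics/s4z.png',b[:600])
E
```

```text
clock 9.3 tcp [0.6049 0.3152 0.0391] yaw 0.868 j6 1.07 gap 0.0433 F [ 0.7 -0.4 -0.4] | turn 0.003 alt -3.139 -> j6? shift cm [0.21 0.   0.06]
```

Call:
servo_tool(
  moves=[
    [0.1, 0, 0, 0, 0.2],
    [0, 0, 0, 0, 0.4],
    [0, 0, 0, 0, 0.5],
    [0, 0, 0, 0, 0.6],
    [0, 0, 0, 0, 0.6],
    [0, 0, 0, 0, 0.6],
    [0, 0, 0, 0, 0.6],
    [0, 0, 0, 0, 0.6],
    [0, 0, 0, 0, 0.6],
    [0, 0, 0, 0, 0.6],
  ],
  grip_force=40,
)

```text
clock: 10.55
tcp_pos: [0.6049, 0.3152, 0.0381]
orientation: [0.664, 0.243, 0.664, -0.243]
wrist_force: [-0.1, 0.1, -0.5]
finger_gap: 0.0172
```

```bash
python3 - <<'E'
from h import *
w=cap('wrist','w5.png');st()
E
```

```text
{'clock': 10.6, 'joint_pos': [0.363, 0.597, 0.096, 1.07, -0.0, 1.066], 'qvel': [0.002, -0.001, -0.0, -0.001, -0.0, -0.001], 'tau': [-0.001, -61.288, 28.142, 0.002, -0.001, -0.0], 'tcp_pos': [0.605, 0.315, 0.038], 'orientation': [0.664, 0.243, 0.664, -0.243], 'wrist_force': [-0.037, 0.397, -0.052], 'ft_torque': [0.021, -0.036, 0.029], 'finger_gap': 0.017}
```

Call:
servo_tool(
  moves=[
    [0, 0, 0, 0, 0.7],
    [0, 0, 0, 0, 0.8],
    [0, 0, 0, 0, 0.9],
    [0, 0, 0, 0, 1],
    [0, 0, 0, 0, 1],
    [0, 0, 0, 0, 1],
    [0, 0, 0, 0, 1],
    [0, 0, 0, 0, 1],
    [0, 0, 0, 0, 1],
    [0, 0, 0, 0, 1],
  ],
  grip_force=40,
)

```text
clock: 11.85
tcp_pos: [0.6049, 0.3152, 0.0381]
orientation: [0.664, 0.243, 0.664, -0.243]
wrist_force: [-0.1, 0.1, 0.1]
finger_gap: 0.0002
```

```bash
python3 - <<'E'
from h import *
w=cap('wrist','w6.png');st()
p=cap('scene','s6.png')
a=p['pixels']; b=cv2.resize(a[220:300,390:490],None,fx=8,fy=8,interpolation=2)
cv2.imwrite('pics/s6z.png',b[:600])
cv2.imwrite('pics/w6z.png',cv2.resize(w['pixels'][200:300,250:390],None,fx=5,fy=5,interpolation=2))
E
```

```text
{'clock': 11.9, 'joint_pos': [0.363, 0.597, 0.096, 1.07, -0.0, 1.066], 'qvel': [-0.0, -0.001, 0.001, 0.001, 0.001, -0.002], 'tau': [0.0, -61.288, 28.142, 0.002, -0.0, -0.0], 'tcp_pos': [0.605, 0.315, 0.038], 'orientation': [0.664, 0.243, 0.664, -0.243], 'wrist_force': [-1.003, -0.261, 0.299], 'ft_torque': [0.017, 0.059, -0.004], 'finger_gap': -0.0}
```

```bash
python3 - <<'E'
from h import *
p=cap('scene')
T=env.get_state()['tcp_pos']
for dz in (0,.01,.02,.03,.04,.06): print(dz,((proj(p,T+[0,0,dz])-[390,220])*8).round())
E
```

```text
0 [169. 335.]
0.01 [173. 306.]
0.02 [177. 277.]
0.03 [181. 248.]
0.04 [185. 218.]
0.06 [194. 158.]
```

Call:
servo_tool(
  moves=[
    [0.1, 0, 0, 0, 1],
    [0.1, 0, 0, 0, 1],
    [0.1, 0, 0, 0, 1],
    [0.1, 0, 0, 0, 1],
    [0, 0, 0, 0, 1],
    [0, 0, 0, 0, 1],
    [0, 0, 0, 0, 1],
    [0, 0, 0, 0, 1],
    [0, 0, 0, 0, 1],
    [0, 0, 0, 0, 1],
  ],
)

```text
clock: 13.25
tcp_pos: [0.6049, 0.3152, 0.0341]
orientation: [0.664, 0.243, 0.664, -0.243]
wrist_force: [0.4, 0.1, 0.2]
finger_gap: -0.0002
```

Call:
servo_tool(
  moves=[
    [0, 0, 0, 0, 0],
    [0, 0, 0, 0, 0],
    [0, 0, 0, 0, 0],
    [0, 0, 0, 0, 0],
    [0.3, 0, 0, 0, 0],
    [0.3, 0, 0, 0, 0],
    [0.3, 0, 0, 0, 0],
    [0.3, 0, 0, 0, 0],
    [0, 0, 0, 0, 0],
    [0, 0, 0, 0, 0],
  ],
)

```text
clock: 14.5
tcp_pos: [0.6049, 0.3152, 0.0221]
orientation: [0.664, 0.243, 0.664, -0.243]
wrist_force: [-0.2, -0.3, -0.1]
finger_gap: 0.0425
```

Call:
servo_tool(
  moves=[
    [0, 0, 0, 0, 0.2],
    [0, 0, 0, 0, 0.3],
    [0, 0, 0, 0, 0.4],
    [0, 0, 0, 0, 0.6],
    [0, 0, 0, 0, 0.8],
    [0, 0, 0, 0, 0.8],
    [0, 0, 0, 0, 0.8],
    [0, 0, 0, 0, 0.8],
    [0, 0, 0, 0, 0.8],
    [0, 0, 0, 0, 0.8],
  ],
)

```text
clock: 15.75
tcp_pos: [0.605, 0.3152, 0.0223]
orientation: [0.664, 0.243, 0.664, -0.243]
wrist_force: [-1.5, -0.2, 4.3]
finger_gap: 0.0186
```

```bash
python3 - <<'E'
from h import *
w=cap('wrist','w7.png')
p=cap('scene','s7.png')
a=p['pixels']; b=cv2.resize(a[220:300,390:490],None,fx=8,fy=8,interpolation=2)
cv2.imwrite('pics/s7z.png',b[:600])
E
```

Call:
servo_tool(
  moves=[
    [0, 0, 0, 0, 0.3],
    [0, 0, 0, 0, 0.3],
    [0.3, 0, 0, 0, 0.3],
    [0.3, 0, 0, 0, 0.3],
    [0.3, 0, 0, 0, 0.3],
    [0.3, 0, 0, 0, 0.3],
    [0, 0, 0, 0, 0.3],
    [0, 0, 0, 0, 0.3],
    [0, 0, 0, 0, 0.3],
    [0, 0, 0, 0, 0.3],
  ],
)

```text
clock: 17.1
tcp_pos: [0.605, 0.3152, 0.0102]
orientation: [0.664, 0.243, 0.664, -0.243]
wrist_force: [0.7, -0.1, -0.1]
finger_gap: 0.0298
```

Call:
servo_tool(
  moves=[
    [0, 0, 0, 0, 0.4],
    [0, 0, 0, 0, 0.6],
    [0, 0, 0, 0, 0.8],
    [0, 0, 0, 0, 0.8],
    [0, 0, 0, 0, 0.8],
    [0, 0, 0, 0, 0.8],
    [0, 0, 0, 0, 0.8],
    [0, 0, 0, 0, 0.8],
    [0, 0, 0, 0, 0.8],
    [0, 0, 0, 0, 0.8],
  ],
)

```text
clock: 18.35
tcp_pos: [0.605, 0.3152, 0.0102]
orientation: [0.664, 0.243, 0.664, -0.243]
wrist_force: [-0.3, -0.1, 3.0]
finger_gap: 0.019
```

```bash
python3 - <<'E'
from h import *
p=cap('scene','s8.png')
a=p['pixels']; b=cv2.resize(a[220:300,390:490],None,fx=8,fy=8,interpolation=2)
cv2.imwrite('pics/s8z.png',b[:600])
s=env.get_state();R=toolR(s);prev=knob(0)
for q in np.r_[np.arange(0.15,1.75,.15),1.75]:
  k=knob(q);print(round(q,2),(R.T@(k-prev)*100).round(2));prev=k
E
```

```text
0.15 [-1.64  0.   -0.12]
0.3 [-1.61  0.   -0.37]
0.45 [-1.53  0.   -0.6 ]
0.6 [-1.43  0.   -0.83]
0.75 [-1.29  0.   -1.03]
0.9 [-1.12  0.   -1.21]
1.05 [-0.93  0.   -1.36]
1.2 [-0.71  0.   -1.49]
1.35 [-0.48  0.   -1.58]
1.5 [-0.24  0.   -1.63]
1.65 [ 0.01  0.   -1.65]
1.75 [ 0.14  0.   -1.09]
```

Call:
servo_tool(
  moves=[
    [-1.6, 0, -0.1, 0, 0.8],
    [-1.6, 0, -0.4, 0, 0.8],
    [-1.5, 0, -0.6, 0, 0.8],
    [-1.4, 0, -0.8, 0, 0.8],
    [-1.3, 0, -1.0, 0, 0.8],
    [-1.1, 0, -1.2, 0, 0.8],
    [-0.9, 0, -1.4, 0, 0.8],
    [-0.7, 0, -1.5, 0, 0.8],
    [-0.5, 0, -1.6, 0, 0.8],
    [-0.2, 0, -1.6, 0, 0.8],
  ],
)

```text
clock: 19.65
tcp_pos: [0.5274, 0.3815, 0.1192]
orientation: [0.665, 0.244, 0.663, -0.243]
wrist_force: [5.5, 1.4, -4.6]
finger_gap: 0.0186
```

Call:
servo_tool(
  moves=[
    [0, 0, -1.6, 0, 0.8],
    [0.1, 0, -1.0, 0, 0.8],
    [0, 0, 0, 0, 0.8],
    [0, 0, 0, 0, 0.8],
    [0, 0, 0, 0, 0.8],
    [0, 0, 0, 0, 0.8],
    [0, 0, 0, 0, 0.8],
    [0, 0, 0, 0, 0.8],
    [0, 0, 0, 0, 0.8],
    [0, 0, 0, 0, 0.8],
  ],
)

```text
clock: 20.9
tcp_pos: [0.5077, 0.3984, 0.1183]
orientation: [0.664, 0.244, 0.664, -0.243]
wrist_force: [1.6, 2.2, 7.1]
finger_gap: 0.0189
```

```bash
python3 - <<'E'
from h import *
p=cap('scene','s9.png')
a=p['pixels']; b=cv2.resize(a[180:300,380:520],None,fx=5,fy=5,interpolation=2)
cv2.imwrite('pics/s9z.png',b)
st()
E
```

```text
{'clock': 20.95, 'joint_pos': [0.541, 0.478, 0.1, 1.191, 0.001, 1.244], 'qvel': [0.003, -0.0, -0.0, 0.002, -0.0, 0.0], 'tau': [-0.359, -52.048, 25.274, 1.162, -0.088, -0.027], 'tcp_pos': [0.508, 0.398, 0.118], 'orientation': [0.664, 0.244, 0.664, -0.243], 'wrist_force': [2.164, 1.89, 5.686], 'ft_torque': [0.258, -0.492, -0.059], 'finger_gap': 0.019}
```

Call:
servo_tool(
  moves=[
    [0, 0, 0, 0, 0.3],
    [0, 0, 0, 0, 0],
    [-2, 0, 0, 0, -0.3],
    [-4, 0, 0, 0, -0.3],
    [-1, 0, 2.5, 0, -0.3],
    [0, 0, 2.5, 0, -0.3],
    [0, 0, 2.3, 0, -0.3],
    [0, 0, 0, 0, -0.3],
    [0, 0, 0, 0, -0.3],
    [0, 0, 0, 0, -0.3],
  ],
)

```text
clock: 22.2
tcp_pos: [0.5623, 0.3511, 0.1867]
orientation: [0.664, 0.243, 0.664, -0.243]
wrist_force: [0.1, 1.0, 0.1]
finger_gap: 0.0551
```

```bash
python3 - <<'E'
from h import *
to(np.r_[SO,0.0],SY+np.pi/2)
w=cap('wrist','w10.png')
print(proj(w,np.r_[SO,.044]))
for n,z in(('mod_a',.020),('socket',0)):
  print(n,[(round(x['conf'],2),np.round(x['location']),atz(w,x['location'],z).round(4)) for x in models.pinpoint(n,w)])
o=models.outline_of('mod_a',w)
for x in o:
    cs=max(cv2.findContours(x['pixels'].astype(np.uint8),0,2)[0],key=len)[:,0].astype(float)
    W=np.array([atz(w,u,.044)[:2] for u in cs]); r=cv2.minAreaRect((W*1000).astype(np.float32)); print(np.round(r[0],1),np.round(r[1],1),r[2],x['conf'])
E
```

```text
clock 22.2 tcp [0.5623 0.3511 0.1867] yaw 0.869 j6 1.14 gap 0.0551 F [0.1 1.  0.1] | turn 0.003 alt -3.138 -> j6? shift cm [18.67  0.05  0.14]
[316.83844218 185.13216591]
mod_a [(0.95, array([314., 184.]), array([0.5639, 0.3461, 0.02  ])), (0.91, array([278., 299.]), array([0.6535, 0.206 , 0.02  ]))]
socket []
[646.5 214.6] [52.6 42.6] 7.5357818603515625 0.74
[563.3 352.2] [33.2 54. ] 49.06915283203125 0.61
```

Call:
servo_tool(
  moves=[
    [5, 0.1, 0.1, 0, -0.3],
    [5, 0, 0, 0, -0.3],
    [4, 0, 0, 0, -0.3],
    [2.5, 0, 0, 0, -0.3],
    [1.0, 0, 0, 0, -0.3],
    [0.7, 0, 0, 0, -0.3],
    [0.2, 0, 0, 0, -0.3],
    [0.1, 0, 0, 0, -0.3],
    [0, 0, 0, 0, -0.3],
    [0, 0, 0, 0, -0.3],
  ],
)

```text
clock: 23.65
tcp_pos: [0.5647, 0.351, 0.0026]
orientation: [0.664, 0.244, 0.664, -0.243]
wrist_force: [0.2, 0.3, -0.6]
finger_gap: 0.0556
```

Call:
servo_tool(
  moves=[
    [0, 0, 0, 0, 0],
    [0, 0, 0, 0, 0.2],
    [0, 0, 0, 0, 0.5],
    [0, 0, 0, 0, 0.5],
    [0, 0, 0, 0, 0.5],
    [0, 0, 0, 0, 0.5],
    [0, 0, 0, 0, 0.5],
    [0, 0, 0, 0, 0.5],
    [0, 0, 0, 0, 0.5],
    [0, 0, 0, 0, 0.5],
  ],
  grip_force=60,
)

```text
clock: 24.9
tcp_pos: [0.5646, 0.351, 0.0025]
orientation: [0.664, 0.244, 0.664, -0.243]
wrist_force: [-1.4, -0.1, 4.7]
finger_gap: 0.0315
```

```bash
python3 - <<'E'
from h import *
p=cap('scene','s11.png')
a=p['pixels']; b=cv2.resize(a[180:300,380:520],None,fx=5,fy=5,interpolation=2)
cv2.imwrite('pics/s11z.png',b)
s=st()
rows(np.r_[.43,.0,.20],CY,n=20) ; rows(casep(-.02,0,.20),CY,n=20)
E
```

```text
{'clock': 24.95, 'joint_pos': [0.436, 0.593, -0.005, 0.972, -0.0, 1.138], 'qvel': [-0.0, 0.001, 0.0, 0.002, -0.001, 0.001], 'tau': [-0.125, -56.62, 25.637, -0.458, -0.015, -0.0], 'tcp_pos': [0.565, 0.351, 0.003], 'orientation': [0.664, 0.244, 0.664, -0.243], 'wrist_force': [-1.075, -0.354, 5.578], 'ft_torque': [-0.09, 0.209, -0.008], 'finger_gap': 0.032}
clk 24.95 tcp [0.5646 0.351  0.0025] gap 0.0322 F [-1.1 -0.4  5.6] turn -0.82 j6-> -0.12 d world [-0.1346 -0.351   0.1975] n 20
  [-0.99, -1.77, 0.62] -0.041
  [-0.99, -1.8, 0.55] -0.041
  [-0.99, -1.82, 0.47] -0.041
  [-0.99, -1.84, 0.4] -0.041
  [-0.99, -1.85, 0.32] -0.041
  [-0.99, -1.86, 0.25] -0.041
  [-0.99, -1.87, 0.17] -0.041
  [-0.99, -1.88, 0.09] -0.041
  [-0.99, -1.88, 0.02] -0.041
  [-0.99, -1.88, -0.06] -0.041
  [-0.99, -1.87, -0.14] -0.041
  [-0.99, -1.87, -0.21] -0.041
  [-0.99, -1.86, -0.29] -0.041
  [-0.99, -1.84, -0.37] -0.041
  [-0.99, -1.83, -0.44] -0.041
  [-0.99, -1.81, -0.52] -0.041
  [-0.99, -1.78, -0.59] -0.041
  [-0.99, -1.76, -0.66] -0.041
  [-0.99, -1.73, -0.73] -0.041
  [-0.99, -1.7, -0.8] -0.041
clk 24.95 tcp [0.5646 0.351  0.0025] gap 0.0322 F [-1.1 -0.4  5.6] turn -0.82 j6-> -0.56 d world [-0.0257 -0.6085  0.1975] n 20
  [-0.99, -2.4, 1.87] -0.041
  [-0.99, -2.48, 1.77] -0.041
  [-0.99, -2.55, 1.67] -0.041
  [-0.99, -2.62, 1.56] -0.041
  [-0.99, -2.68, 1.45] -0.041
  [-0.99, -2.73, 1.34] -0.041
  [-0.99, -2.79, 1.23] -0.041
  [-0.99, -2.83, 1.11] -0.041
  [-0.99, -2.88, 1.0] -0.041
  [-0.99, -2.92, 0.88] -0.041
  [-0.99, -2.95, 0.76] -0.041
  [-0.99, -2.98, 0.63] -0.041
  [-0.99, -3.0, 0.51] -0.041
  [-0.99, -3.02, 0.39] -0.041
  [-0.99, -3.03, 0.26] -0.041
  [-0.99, -3.04, 0.14] -0.041
  [-0.99, -3.05, 0.02] -0.041
  [-0.99, -3.04, -0.11] -0.041
  [-0.99, -3.04, -0.23] -0.041
  [-0.99, -3.02, -0.36] -0.041
```

Call:
servo_tool(
  moves=[
    [-1, 0, 0, 0, 0.5],
    [-3, 0, 0, 0, 0.5],
    [-5, 0, 0, 0, 0.5],
    [-5, 0, 0, 0, 0.5],
    [-5, 0, 0, 0, 0.5],
    [0, -3, 2.3, -0.1, 0.5],
    [0, -3.2, 2, -0.1, 0.5],
    [0, -3.4, 1.7, -0.1, 0.5],
    [0, -3.6, 1.4, -0.1, 0.5],
    [0, -3.7, 1.0, -0.1, 0.5],
  ],
)

```text
clock: 26.2
tcp_pos: [0.5562, 0.1593, 0.192]
orientation: [0.703, 0.07, 0.704, -0.07]
wrist_force: [-0.1, 0.3, -1.2]
finger_gap: 0.0315
```

```bash
python3 - <<'E'
from h import *
rows(casep(-.02,0,.19),CY,n=10)
E
```

```text
clk 26.2 tcp [0.5562 0.1593 0.192 ] gap 0.0315 F [-0.1  0.3 -1.2] turn -0.316 j6-> -0.56 d world [-0.0173 -0.4168 -0.002 ] n 10
  [0.02, -4.12, 0.66] -0.032
  [0.02, -4.14, 0.53] -0.032
  [0.02, -4.15, 0.39] -0.032
  [0.02, -4.16, 0.26] -0.032
  [0.02, -4.17, 0.13] -0.032
  [0.02, -4.17, -0.0] -0.032
  [0.02, -4.17, -0.13] -0.032
  [0.02, -4.16, -0.26] -0.032
  [0.02, -4.15, -0.4] -0.032
  [0.02, -4.14, -0.53] -0.032
```

Call:
servo_tool(
  moves=[
    [0, -4.1, 0.6, -0.03, 0.5],
    [0, -4.1, 0.5, -0.03, 0.5],
    [0, -4.2, 0.4, -0.03, 0.5],
    [0, -4.2, 0.3, -0.03, 0.5],
    [0, -4.2, 0.1, -0.03, 0.5],
    [0, -4.2, 0, -0.03, 0.5],
    [0, -4.2, -0.1, -0.03, 0.5],
    [0, -4.2, -0.3, -0.03, 0.5],
    [0, -4.1, -0.4, -0.04, 0.5],
    [0, -4.1, -0.5, -0.04, 0.5],
  ],
)

```text
clock: 27.45
tcp_pos: [0.5343, -0.2578, 0.1921]
orientation: [0.706, -0.042, 0.706, 0.042]
wrist_force: [0.5, -0.4, 0.2]
finger_gap: 0.0318
```

```bash
python3 - <<'E'
from h import *
w=cap('wrist','w12.png')
to(casep(-.02,0,-.005),CY)
for n in('case','lid_hinge','lid_front'): print(n,[(round(x['conf'],2),np.round(x['location']),atz(w,x['location'],.05 if 'lid' in n else 0).round(4)) for x in models.pinpoint(n,w)])
print(casep(0,0,0),casep(.075,0,.05))
E
```

```text
clock 27.5 tcp [ 0.5342 -0.2631  0.1917] yaw 1.687 j6 -0.71 gap 0.032 F [ 1.4 -4.  -0.1] | turn -0.001 alt 3.141 -> j6? shift cm [19.67  0.57  0.54]
case [(0.82, array([302., 179.]), array([ 0.5406, -0.2754,  0.    ]))]
lid_hinge [(0.89, array([231., 187.]), array([ 0.5494, -0.3522,  0.05  ]))]
lid_front [(0.96, array([112., 240.]), array([ 0.6312, -0.4911,  0.05  ]))]
[ 0.5412 -0.2774  0.    ] [ 0.54993982 -0.35188903  0.05      ]
```

Call:
servo_tool(
  moves=[
    [5, 0.5, 0.5, 0, 0.5],
    [5, 0, 0, 0, 0.5],
    [4, 0, 0, 0, 0.5],
    [3, 0, 0, 0, 0.5],
    [2, 0, 0, 0, 0.5],
    [0.7, 0, 0, 0, 0.5],
    [0.3, 0, 0, 0, 0.5],
    [0, 0, 0, 0, 0.5],
    [0, 0, 0, 0, 0.3],
    [0, 0, 0, 0, 0.1],
  ],
)

```text
clock: 28.9
tcp_pos: [0.5396, -0.2514, -0.0071]
orientation: [0.706, -0.042, 0.705, 0.041]
wrist_force: [0.2, 0.7, -0.5]
finger_gap: 0.0386
```

```bash
python3 - <<'E'
from h import *
w=cap('wrist','w13.png')
to(casep(-.02,0,-.009),CY)
E
```

```text
clock 28.95 tcp [ 0.5395 -0.2514 -0.0072] yaw 1.688 j6 -0.69 gap 0.0381 F [-0.4 -0.5 -0.2] | turn 0.0 alt -3.141 -> j6? shift cm [ 0.18 -0.61 -0.13]
```

Call:
servo_tool(
  moves=[
    [0, 0, 0, 0, -0.1],
    [-1, 0, 0, 0, -0.2],
    [-3, 0, 0, 0, -0.3],
    [-5, 0, 0, 0, -0.3],
    [-5, 0, 0, 0, -0.3],
    [-5, 0, 0, 0, -0.3],
    [0, 5, 0, 0, -0.3],
    [0, 5, 0, 0, -0.3],
    [0, 2, 0, 0, -0.3],
    [0, 0, 0, 0, -0.3],
  ],
)

```text
clock: 30.2
tcp_pos: [0.5251, -0.1309, 0.1828]
orientation: [0.706, -0.042, 0.706, 0.042]
wrist_force: [0.3, 0.4, 0.1]
finger_gap: 0.0554
```

```bash
cat >> h.py <<'E'
def rects(n,p,z):
    out=[]
    for x in models.outline_of(n,p):
        cs=max(cv2.findContours(x['pixels'].astype(np.uint8),0,2)[0],key=len)[:,0].astype(float)
        W=np.array([atz(p,u,z)[:2] for u in cs]); r=cv2.minAreaRect((W*1000).astype(np.float32))
        b=cv2.boxPoints(r); e1=b[1]-b[0];e2=b[2]-b[1]; e=e1 if np.hypot(*e1)>np.hypot(*e2) else e2
        out.append((round(x['conf'],2),np.round(x['location']),np.round(np.array(r[0])/1000,4),np.round(sorted(r[1]),1),'long yaw',round(float(np.arctan2(e[1],e[0])%np.pi),3))); print(n,*out[-1])
    return out
E
python3 - <<'E'
from h import *
w=cap('wrist','w14.png'); t=cap('top','t14.png')
rects('mod_a',w,.024);rects('mod_a',t,.024)
for p in (w,t): print([(round(x['conf'],2),np.round(x['location']),atz(p,x['location'],0).round(4)) for x in models.pinpoint('mod_a',p)])
E
```

```text
mod_a 0.65 [351. 258.] [ 0.6158 -0.0753] [38.  57.4] long yaw 2.873
mod_a 0.63 [214. 182.] [ 0.5398 -0.2481] [40.1 53.9] long yaw 0.116
mod_a 0.62 [544. 303.] [0.6529 0.1851] [50.8 63.7] long yaw 0.138
mod_a 0.17 [566. 140.] [0.463  0.1488] [ 25.5 134.2] long yaw 0.067
mod_a 0.71 [270. 166.] [0.6566 0.1934] [35.6 53.4] long yaw 0.153
mod_a 0.48 [434. 149.] [ 0.7248 -0.3149] [40.3 51.4] long yaw 0.605
mod_a 0.45 [356. 180.] [ 0.621  -0.0722] [35.3 53.9] long yaw 2.834
mod_a 0.17 [301. 235.] [0.4714 0.0928] [ 12.1 134.9] long yaw 0.022
[(0.95, array([352., 252.]), array([ 0.6208, -0.0716,  0.    ])), (0.79, array([219., 180.]), array([ 0.5433, -0.252 ,  0.    ])), (0.62, array([535., 294.]), array([0.6555, 0.1968, 0.    ])), (0.19, array([445., 152.]), array([0.4751, 0.0215, 0.    ]))]
[(0.73, array([356., 184.]), array([ 0.6156, -0.0737,  0.    ])), (0.49, array([434., 151.]), array([ 0.7236, -0.3143,  0.    ])), (0.47, array([271., 167.]), array([0.6645, 0.1916, 0.    ]))]
```

```bash
python3 - <<'E'
from h import *
rows([.620,-.0725,.12],2.85-np.pi/2,n=5)
E
```

```text
clk 30.5 tcp [ 0.5252 -0.1329  0.1818] gap 0.056 F [ 0.4  0.2 -0.3] turn 0.407 j6-> 0.18 d world [ 0.0948  0.0604 -0.0618] n 5
  [1.24, 0.98, 2.02] 0.081
  [1.24, 1.14, 1.94] 0.081
  [1.24, 1.3, 1.84] 0.081
  [1.24, 1.44, 1.73] 0.081
  [1.24, 1.58, 1.6] 0.081
```

Call:
servo_tool(
  moves=[
    [1.2, 1.0, 2.0, 0.08, -0.3],
    [1.2, 1.1, 1.9, 0.08, -0.3],
    [1.2, 1.3, 1.8, 0.08, -0.3],
    [1.2, 1.4, 1.7, 0.08, -0.3],
    [1.2, 1.6, 1.6, 0.08, -0.3],
    [0, 0, 0, 0, -0.3],
    [0, 0, 0, 0, -0.3],
    [0, 0, 0, 0, -0.3],
    [0, 0, 0, 0, -0.3],
    [0, 0, 0, 0, -0.3],
  ],
)

```text
clock: 31.75
tcp_pos: [0.6183, -0.0717, 0.1226]
orientation: [0.7, 0.1, 0.7, -0.1]
wrist_force: [-0.1, 0.7, -0.4]
finger_gap: 0.0554
```

```bash
python3 - <<'E'
from h import *
w=cap('wrist','w15.png')
rects('mod_a',w,.024)
print([(round(x['conf'],2),np.round(x['location']),atz(w,x['location'],0).round(4)) for x in models.pinpoint('mod_a',w)])
to([.620,-.0725,-.016],2.85-np.pi/2)
E
```

```text
mod_a 0.86 [316. 194.] [ 0.6187 -0.0725] [33.7 54.3] long yaw 2.874
mod_a 0.78 [588. 157.] [0.6553 0.186 ] [49.1 60. ] long yaw 0.136
mod_a 0.58 [141. 341.] [ 0.7304 -0.3101] [ 7.3 26.4] long yaw 2.077
[(0.73, array([124., 163.]), array([ 0.5379, -0.2551,  0.    ])), (0.69, array([316., 189.]), array([ 0.6202, -0.0721,  0.    ])), (0.57, array([577., 154.]), array([0.6594, 0.1964, 0.    ])), (0.47, array([145., 329.]), array([ 0.73  , -0.3227,  0.    ])), (0.19, array([472., 197.]), array([0.6743, 0.0853, 0.    ]))]
clock 31.9 tcp [ 0.6183 -0.0715  0.1223] yaw 1.288 j6 0.04 gap 0.0553 F [-0.  -0.1 -0.1] | turn 0.009 alt -3.133 -> j6? shift cm [13.83 -0.05  0.19]
```

Call:
servo_tool(
  moves=[
    [4, 0, 0.1, 0, -0.3],
    [4, 0, 0, 0, -0.3],
    [3, 0, 0, 0, -0.3],
    [1.8, 0, 0, 0, -0.3],
    [0.7, 0, 0, 0, -0.3],
    [0.3, 0, 0, 0, -0.3],
    [0, 0, 0, 0, -0.1],
    [0, 0, 0, 0, 0.2],
    [0, 0, 0, 0, 0.5],
    [0, 0, 0, 0, 0.5],
  ],
)

```text
clock: 33.15
tcp_pos: [0.6202, -0.0719, -0.0145]
orientation: [0.701, 0.099, 0.699, -0.1]
wrist_force: [-1.1, 0.2, 4.9]
finger_gap: 0.031
```

Call:
servo_tool(
  moves=[
    [0, 0, 0, 0, 0.5],
    [0, 0, 0, 0, 0.5],
    [0, 0, 0, 0, 0.5],
    [-1, 0, 0, 0, 0.5],
    [-3, 0, 0, 0, 0.5],
    [-5, 0, 0, 0, 0.5],
    [-6, 0, 0, 0, 0.5],
    [-5, 0, 0, 0, 0.5],
    [0, 0, 0, 0, 0.5],
    [0, 0, 0, 0, 0.5],
  ],
)

```text
clock: 34.4
tcp_pos: [0.6191, -0.0716, 0.184]
orientation: [0.7, 0.1, 0.7, -0.1]
wrist_force: [0.4, -0.1, -1.0]
finger_gap: 0.0312
```

```bash
python3 - <<'E'
from h import *
rows(casep(-.02,.07,.19),CY,n=6)
rows(casep(-.02,-.07,.19),CY,n=6)
E
```

```text
clk 34.4 tcp [ 0.6191 -0.0716  0.184 ] gap 0.0312 F [ 0.4 -0.1 -1. ] turn -0.4 j6-> -0.51 d world [-0.0107 -0.1778  0.006 ] n 6
  [-0.1, -2.9, 0.66] -0.067
  [-0.1, -2.93, 0.46] -0.067
  [-0.1, -2.96, 0.27] -0.067
  [-0.1, -2.97, 0.07] -0.067
  [-0.1, -2.97, -0.13] -0.067
  [-0.1, -2.95, -0.33] -0.067
clk 34.4 tcp [ 0.6191 -0.0716  0.184 ] gap 0.0312 F [ 0.4 -0.1 -1. ] turn -0.4 j6-> -0.63 d world [-0.1497 -0.1941  0.006 ] n 6
  [-0.1, -3.8, -1.49] -0.067
  [-0.1, -3.7, -1.74] -0.067
  [-0.1, -3.57, -1.99] -0.067
  [-0.1, -3.43, -2.22] -0.067
  [-0.1, -3.28, -2.44] -0.067
  [-0.1, -3.11, -2.65] -0.067
```

Call:
servo_tool(
  moves=[
    [0, -2.9, 0.7, -0.07, 0.5],
    [0, -2.9, 0.5, -0.07, 0.5],
    [0, -3.0, 0.3, -0.07, 0.5],
    [0, -3.0, 0.1, -0.07, 0.5],
    [0, -3.0, -0.1, -0.06, 0.5],
    [0, -2.9, -0.3, -0.06, 0.5],
    [3, 0, 0, 0, 0.5],
    [3, 0, 0, 0, 0.5],
    [0, 0, 0, 0, 0.5],
    [0, 0, 0, 0, 0.5],
  ],
)

```text
clock: 35.65
tcp_pos: [0.6116, -0.2499, 0.1239]
orientation: [0.706, -0.041, 0.706, 0.042]
wrist_force: [0.2, -0.1, -0.9]
finger_gap: 0.0309
```

```bash
python3 - <<'E'
from h import *
w=cap('wrist','w16.png')
to(casep(-.02,.07,-.0065),CY)
E
```

```text
clock 35.7 tcp [ 0.6122 -0.2502  0.1249] yaw 1.688 j6 -0.63 gap 0.0312 F [ 0.3 -0.9 -0.6] | turn 0.001 alt -3.141 -> j6? shift cm [13.14  0.13 -0.38]
```

Call:
servo_tool(
  moves=[
    [4, 0.1, -0.3, 0, 0.5],
    [3, 0, -0.1, 0, 0.5],
    [3, 0, 0, 0, 0.5],
    [2, 0, 0, 0, 0.5],
    [0.7, 0, 0, 0, 0.5],
    [0.4, 0, 0, 0, 0.5],
    [0, 0, 0, 0, 0.5],
    [0, 0, 0, 0, 0.3],
    [0, 0, 0, 0, 0.1],
    [0, 0, 0, 0, -0.1],
  ],
)

```text
clock: 36.95
tcp_pos: [0.608, -0.2498, -0.0064]
orientation: [0.706, -0.042, 0.706, 0.041]
wrist_force: [-0.2, 0.1, 0.2]
finger_gap: 0.0471
```

Call:
servo_tool(
  moves=[
    [0, 0, 0, 0, -0.1],
    [-1, 0, 0, 0, -0.1],
    [-3, 0, 0, 0, -0.1],
    [-5, 0, 0, 0, -0.1],
    [-5, 0, 0, 0, -0.1],
    [-5, 0, 0, 0, 0.5],
    [-3, 0, 0, 0, 1],
    [0, 0, 0, 0, 1],
    [0, 0, 0, 0, 1],
    [0, 0, 0, 0, 1],
  ],
)

```text
clock: 38.2
tcp_pos: [0.6068, -0.2491, 0.2113]
orientation: [0.705, -0.041, 0.707, 0.042]
wrist_force: [0.1, 0.1, 0.9]
finger_gap: -0.0002
```

```bash
python3 - <<'E'
from h import *
w=cap('wrist','w17.png');t=cap('top','t17.png');s=cap('scene','s17.png')
st()
for p in(t,s): print([(round(x['conf'],2),np.round(x['location'])) for x in models.pinpoint('lid_front',p)])
E
```

```text
{'clock': 38.35, 'joint_pos': [-0.512, 0.48, 0.331, 1.425, -0.0, -0.629], 'qvel': [-0.0, -0.004, 0.009, 0.002, 0.001, -0.001], 'tau': [0.006, -57.389, 30.105, 0.021, -0.001, 0.0], 'tcp_pos': [0.607, -0.249, 0.212], 'orientation': [0.705, -0.041, 0.707, 0.042], 'wrist_force': [0.306, 0.63, 0.683], 'ft_torque': [-0.027, 0.016, -0.03], 'finger_gap': -0.0}
[(0.92, array([488., 201.]))]
[]
```

```bash
python3 - <<'E'
from h import *
t=cap('top');s=cap('scene')
a=s['pixels'];cv2.imwrite('pics/s18z.png',cv2.resize(a[50:200,130:310],None,fx=4,fy=4,interpolation=2))
def tri(a,b):
    o1,d1=ray(t,a);o2,d2=ray(s,b)
    d1/=np.linalg.norm(d1);d2/=np.linalg.norm(d2)
    A=np.c_[d1,-d2];k=np.linalg.lstsq(A,o2-o1,rcond=None)[0]; p,q=o1+d1*k[0],o2+d2*k[1]; return (p+q)/2,np.linalg.norm(p-q)
print(tri((492,187),(193,118)))
# lid corners
def lidp(r,y,q,out=0): return casep(.075-r*np.cos(q)+out*np.sin(q),y,.05+r*np.sin(q)+out*np.cos(q))
for q in(1.6,1.7,1.8,1.9,2.0): print(q,[proj(t,lidp(.155,y,q)).round(1).tolist() for y in(.108,-.108)],[proj(s,lidp(.155,y,q)).round(1).tolist() for y in(.108,-.108)])
E
```

```text
(array([ 0.60978322, -0.44468472,  0.11851267]), np.float64(0.016393365507537408))
1.6 [[470.5, 162.0], [481.0, 247.3]] [[196.9, 105.8], [254.5, 80.9]]
1.7 [[476.3, 161.5], [486.9, 246.6]] [[193.1, 104.7], [250.7, 80.1]]
1.8 [[481.7, 161.1], [492.4, 245.9]] [[189.4, 104.3], [247.1, 79.9]]
1.9 [[486.7, 160.8], [497.4, 245.2]] [[186.0, 104.4], [243.6, 80.2]]
2.0 [[491.2, 160.6], [501.8, 244.4]] [[182.9, 105.1], [240.4, 81.0]]
```

```bash
python3 - <<'E'
from h import *
to(casep(.15,0,.235),CY)
prev=None
qs=list(np.linspace(1.5,.06,16))
for i,q in enumerate(qs):
  r=.1147+(.14-.1147)*i/15
  C=np.array([.075-r*np.cos(q)+.008*np.sin(q),.05+r*np.sin(q)+.008*np.cos(q)])
  if prev is not None: print(round(q,2),'toolx(down)',round(-(C-prev)[1]*100,2),'tooly',round(-(C-prev)[0]*100,2))
  prev=C
print(prev)
E
```

```text
clock 38.55 tcp [ 0.6076 -0.2495  0.2128] yaw 1.688 j6 -0.63 gap 0.0001 F [ 1.   0.3 -0.3] | turn 0.0 alt -3.141 -> j6? shift cm [ -2.22 -17.    -6.92]
1.4 toolx(down) -0.11 tooly 1.13
1.31 toolx(down) 0.0 tooly 1.15
1.21 toolx(down) 0.12 tooly 1.16
1.12 toolx(down) 0.23 tooly 1.16
1.02 toolx(down) 0.35 tooly 1.15
0.92 toolx(down) 0.47 tooly 1.12
0.83 toolx(down) 0.58 tooly 1.08
0.73 toolx(down) 0.7 tooly 1.03
0.64 toolx(down) 0.8 tooly 0.97
0.54 toolx(down) 0.91 tooly 0.9
0.44 toolx(down) 1.0 tooly 0.82
0.35 toolx(down) 1.09 tooly 0.72
0.25 toolx(down) 1.17 tooly 0.62
0.16 toolx(down) 1.24 tooly 0.51
0.06 toolx(down) 1.3 tooly 0.39
[-0.06426836  0.06638057]
```

Call:
servo_tool(
  moves=[
    [-2.2, 0, -1.5, 0, 1],
    [0, -4, -2, 0, 1],
    [0, -4, -2, 0, 1],
    [0, -4.5, -1.5, 0, 1],
    [0, -4.5, 0, 0, 1],
    [0, 0, 0, 0, 1],
    [3, 0, 0, 0, 1],
    [3, 0, 0, 0, 1],
    [2.5, 0, 0, 0, 1],
    [1, 0, 0, 0, 1],
  ],
)

```text
clock: 39.8
tcp_pos: [0.5573, -0.4253, 0.14]
orientation: [0.706, -0.041, 0.706, 0.042]
wrist_force: [0.4, 0.1, -0.5]
finger_gap: -0.0
```

```bash
python3 - <<'E'
from h import *
s=cap('scene');w=cap('wrist','w19.png')
a=s['pixels'];cv2.imwrite('pics/s19z.png',cv2.resize(a[50:200,130:310],None,fx=4,fy=4,interpolation=2))
to(casep(.15,0,.138),CY)
E
```

```text
clock 39.9 tcp [ 0.5576 -0.4257  0.1403] yaw 1.688 j6 -0.88 gap -0.0001 F [ 0.   0.4 -0.3] | turn 0.001 alt -3.141 -> j6? shift cm [ 0.23 -0.08  0.1 ]
```

Call:
servo_tool(
  moves=[
    [0, 0, -3, 0, 1],
    [0, 0, -3, 0, 1],
    [0, 1, 0, 0, 1],
    [0, 1, 0, 0, 1],
    [0, 1, 0, 0, 1],
    [0, 1, 0, 0, 1],
    [0, 1, 0, 0, 1],
    [0, 1, 0, 0, 1],
    [0, 0, 0, 0, 1],
    [0, 0, 0, 0, 1],
  ],
)

```text
clock: 41.15
tcp_pos: [0.4912, -0.3736, 0.1398]
orientation: [0.706, -0.041, 0.706, 0.042]
wrist_force: [-0.2, 0.6, 0.9]
finger_gap: -0.0
```

```bash
python3 - <<'E'
from h import *
s=cap('scene');w=cap('wrist','w20.png')
a=s['pixels'];cv2.imwrite('pics/s20z.png',cv2.resize(a[50:200,130:310],None,fx=4,fy=4,interpolation=2))
E
```

```text
(no output)
```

Lid pushed to about upright (1.55). Continue along the arc.

Call:
servo_tool(
  moves=[
    [-0.1, 1.1, 0, 0, 1],
    [0, 1.2, 0, 0, 1],
    [0.1, 1.2, 0, 0, 1],
    [0.2, 1.2, 0, 0, 1],
    [0.3, 1.2, 0, 0, 1],
    [0.5, 1.1, 0, 0, 1],
    [0.6, 1.1, 0, 0, 1],
    [0.7, 1.0, 0, 0, 1],
    [0, 0, 0, 0, 1],
    [0, 0, 0, 0, 1],
  ],
)

```text
clock: 42.5
tcp_pos: [0.4808, -0.2836, 0.1171]
orientation: [0.706, -0.041, 0.706, 0.041]
wrist_force: [-0.8, 1.4, -0.4]
finger_gap: 0.0003
```

```bash
python3 - <<'E'
from h import *
s=cap('scene')
a=s['pixels'];cv2.imwrite('pics/s21z.png',cv2.resize(a[50:200,130:310],None,fx=4,fy=4,interpolation=2))
E
```

Call:
servo_tool(
  moves=[
    [0.8, 1.0, 0, 0, 1],
    [0.9, 0.9, 0, 0, 1],
    [1.0, 0.8, 0, 0, 1],
    [1.1, 0.7, 0, 0, 1],
    [1.2, 0.6, 0, 0, 1],
    [1.2, 0.5, 0, 0, 1],
    [1.0, 0.4, 0, 0, 1],
    [0, 0, 0, 0, 1],
    [0, 0, 0, 0, 1],
    [0, 0, 0, 0, 1],
  ],
)

```text
clock: 43.8
tcp_pos: [0.4755, -0.2353, 0.0455]
orientation: [0.706, -0.042, 0.706, 0.041]
wrist_force: [0.3, 0.2, -0.5]
finger_gap: -0.0001
```

```bash
python3 - <<'E'
from h import *
s=cap('scene')
a=s['pixels'];cv2.imwrite('pics/s22z.png',cv2.resize(a[50:200,130:310],None,fx=4,fy=4,interpolation=2))
to(casep(-.062,0,.06),CY)
E
```

```text
clock 43.85 tcp [ 0.4755 -0.2354  0.0455] yaw 1.688 j6 -0.73 gap -0.0 F [0.3 0.7 0.3] | turn 0.0 alt -3.141 -> j6? shift cm [-1.44  1.26  6.04]
```

Call:
servo_tool(
  moves=[
    [-1.5, 0, 0, 0, 1],
    [0, 0.6, 3, 0, 1],
    [0, 0.6, 3, 0, 1],
    [0, 0, 0, 0, 1],
    [1, 0, 0, 0, 1],
    [1, 0, 0, 0, 1],
    [0.5, 0, 0, 0, 1],
    [0.3, 0, 0, 0, 1],
    [0, 0, 0, 0, 1],
    [0, 0, 0, 0, 1],
  ],
)

```text
clock: 45.1
tcp_pos: [0.5326, -0.216, 0.0324]
orientation: [0.706, -0.041, 0.706, 0.041]
wrist_force: [-2.6, 0.7, 4.1]
finger_gap: -0.0001
```

Call:
servo_tool(
  moves=[
    [0.1, 0, 0, 0, 1],
    [0.1, 0, 0, 0, 1],
    [0.1, 0, 0, 0, 1],
    [0, 0, 0, 0, 1],
    [0, 0, 0, 0, 1],
    [0, 0, 0, 0, 1],
    [0, 0, 0, 0, 1],
    [0, 0, 0, 0, 1],
    [0, 0, 0, 0, 1],
    [0, 0, 0, 0, 1],
  ],
)

```text
clock: 46.35
tcp_pos: [0.5327, -0.216, 0.0317]
orientation: [0.706, -0.042, 0.706, 0.041]
wrist_force: [-8.3, 3.6, 20.7]
finger_gap: 0.0
```

Call:
servo_tool(
  moves=[
    [0.1, 0, 0, 0, 1],
    [0.05, 0, 0, 0, 1],
    [0, 0, 0, 0, 1],
    [0, 0, 0, 0, 1],
    [0, 0, 0, 0, 1],
    [-1, 0, 0, 0, 1],
    [-3, 0, 0, 0, 1],
    [-5, 0, 0, 0, 1],
    [-5, 0, 0, 0, 1],
    [0, 0, 0, 0, 1],
  ],
)

```text
clock: 47.6
tcp_pos: [0.5364, -0.2178, 0.1722]
orientation: [0.709, -0.043, 0.703, 0.04]
wrist_force: [0.8, 0.0, 0.2]
finger_gap: -0.0001
```

```bash
python3 - <<'E'
from h import *
s=cap('scene','s23.png');t=cap('top','t23.png')
a=s['pixels'];cv2.imwrite('pics/s23z.png',cv2.resize(a[50:200,130:310],None,fx=4,fy=4,interpolation=2))
for q in(0,.03,.06): 
  f=lambda p:[proj(p,casep(.075-.155*np.cos(q)+.008*np.sin(q),y,.05+.155*np.sin(q)+.008*np.cos(q))).round(1).tolist() for y in(.108,-.108)]
  print(q,f(s),f(t), proj(s,casep(.075-.148*np.cos(q),0,.058+.148*np.sin(q))))
print([(round(x['conf'],2),x['location']) for x in models.pinpoint('lid_front',s)])
st()
E
```

```text
0 [[246.4, 173.0], [298.8, 141.5]] [[396.3, 175.2], [404.6, 249.0]] [272.10924917 155.69060652]
0.03 [[246.2, 171.5], [298.6, 140.1]] [[396.8, 175.0], [405.1, 249.1]] [271.98242788 154.28794882]
0.06 [[245.9, 169.9], [298.5, 138.6]] [[397.2, 174.8], [405.6, 249.2]] [271.819446   152.86687967]
[(0.85, [271.3, 152.2])]
{'clock': 47.75, 'joint_pos': [-0.524, 0.324, -0.012, 1.236, 0.0, -0.642], 'qvel': [0.001, 0.014, -0.02, 0.003, -0.0, -0.0], 'tau': [0.021, -49.685, 30.589, -0.032, 0.001, -0.0], 'tcp_pos': [0.533, -0.216, 0.167], 'orientation': [0.706, -0.041, 0.706, 0.042], 'wrist_force': [-0.312, 0.12, -0.955], 'ft_torque': [-0.007, 0.015, -0.027], 'finger_gap': 0.0}
```

```bash
python3 - <<'E'
from h import *
to(casep(-.072,0,.034),CY)
E
```

```text
clock 47.75 tcp [ 0.533  -0.2159  0.1666] yaw 1.688 j6 -0.64 gap 0.0003 F [-0.3  0.1 -1. ] | turn 0.0 alt -3.141 -> j6? shift cm [13.26  0.99  0.1 ]
```

Call:
servo_tool(
  moves=[
    [4, 1, 0, 0, 1],
    [4, 0, 0, 0, 1],
    [3, 0, 0, 0, 1],
    [1.8, 0, 0, 0, 1],
    [0.4, 0, 0, 0, 1],
    [0.1, 0, 0, 0, 1],
    [0, 0, 0, 0, 1],
    [0, 0, 0, 0, 1],
    [0, 0, 0, 0, 1],
    [0, 0, 0, 0, 1],
  ],
)

```text
clock: 49.0
tcp_pos: [0.5322, -0.2062, 0.0348]
orientation: [0.706, -0.042, 0.706, 0.041]
wrist_force: [-0.5, -0.7, -0.3]
finger_gap: 0.0001
```

Call:
servo_tool(
  moves=[
    [0.1, 0, 0, 0, 1],
    [0.1, 0, 0, 0, 1],
    [0, 0, 0, 0, 1],
    [0.1, 0, 0, 0, 1],
    [0, 0, 0, 0, 1],
    [0, 0, 0, 0, 1],
    [0, 0, 0, 0, 1],
    [0, 0, 0, 0, 1],
    [0, 0, 0, 0, 1],
    [0, 0, 0, 0, 1],
  ],
)

```text
clock: 50.25
tcp_pos: [0.5323, -0.2061, 0.0328]
orientation: [0.706, -0.042, 0.706, 0.041]
wrist_force: [-2.3, 1.2, 10.5]
finger_gap: -0.0
```

Call:
servo_tool(
  moves=[
    [0.1, 0, 0, 0, 1],
    [0, 0, 0, 0, 1],
    [0.1, 0, 0, 0, 1],
    [0, 0, 0, 0, 1],
    [0, 0, 0, 0, 1],
    [0, 0, 0, 0, 1],
    [0, 0, 0, 0, 1],
    [0, 0, 0, 0, 1],
    [0, 0, 0, 0, 1],
    [0, 0, 0, 0, 1],
  ],
)

```text
clock: 51.5
tcp_pos: [0.5324, -0.2062, 0.0325]
orientation: [0.706, -0.042, 0.705, 0.041]
wrist_force: [-6.7, 3.4, 21.1]
finger_gap: -0.0002
```

Call:
servo_tool(
  moves=[
    [0.1, 0, 0, 0, 1],
    [0, 0, 0, 0, 1],
    [0, 0, 0, 0, 1],
    [0.1, 0, 0, 0, 1],
    [0, 0, 0, 0, 1],
    [0, 0, 0, 0, 1],
    [0, 0, 0, 0, 1],
    [0, 0, 0, 0, 1],
    [0, 0, 0, 0, 1],
    [0, 0, 0, 0, 1],
  ],
)

```text
clock: 52.75
tcp_pos: [0.5323, -0.2057, 0.0288]
orientation: [0.706, -0.042, 0.706, 0.042]
wrist_force: [-2.8, 3.7, 10.0]
finger_gap: -0.0003
```

```bash
python3 - <<'E'
from h import *
st()
s=cap('scene','s24.png');w=cap('wrist','w24.png')
a=s['pixels'];cv2.imwrite('pics/s24z.png',cv2.resize(a[100:200,190:310],None,fx=6,fy=6,interpolation=2))
E
```

```text
{'clock': 52.75, 'joint_pos': [-0.51, 0.408, -0.245, 0.917, 0.001, -0.627], 'qvel': [-0.0, -0.002, -0.0, 0.0, -0.001, -0.001], 'tau': [-0.873, -44.482, 24.932, -1.639, -0.342, 0.008], 'tcp_pos': [0.532, -0.206, 0.029], 'orientation': [0.706, -0.042, 0.706, 0.042], 'wrist_force': [-2.808, 3.675, 10.03], 'ft_torque': [0.616, 0.599, 0.002], 'finger_gap': -0.0}
```

Call:
servo_tool(
  moves=[
    [0.1, 0, 0, 0, 1],
    [0.1, 0, 0, 0, 1],
    [0, 0, 0, 0, 1],
    [0.1, 0, 0, 0, 1],
    [0.1, 0, 0, 0, 1],
    [0, 0, 0, 0, 1],
    [0, 0, 0, 0, 1],
    [0, 0, 0, 0, 1],
    [0, 0, 0, 0, 1],
    [0, 0, 0, 0, 1],
  ],
)

```text
clock: 54.1
tcp_pos: [0.5321, -0.2061, 0.0236]
orientation: [0.706, -0.041, 0.706, 0.041]
wrist_force: [0.2, 0.3, -0.0]
finger_gap: -0.0003
```

Call:
servo_tool(
  moves=[
    [0.1, 0, 0, 0, 1],
    [0.1, 0, 0, 0, 1],
    [0.1, 0, 0, 0, 1],
    [0, 0, 0, 0, 1],
    [0, 0, 0, 0, 1],
    [0, 0, 0, 0, 1],
    [0, 0, 0, 0, 1],
    [0, 0, 0, 0, 1],
    [0, 0, 0, 0, 1],
    [0, 0, 0, 0, 1],
  ],
)

```text
clock: 55.35
tcp_pos: [0.5323, -0.2062, 0.0225]
orientation: [0.706, -0.042, 0.705, 0.041]
wrist_force: [-4.3, 2.2, 13.2]
finger_gap: 0.0
```

```bash
python3 - <<'E'
from h import *
st()
E
```

```text
{'clock': 55.35, 'joint_pos': [-0.51, 0.414, -0.253, 0.903, -0.0, -0.627], 'qvel': [0.001, 0.0, 0.002, 0.0, -0.0, -0.0], 'tau': [-0.254, -43.002, 24.211, -1.999, 0.056, -0.003], 'tcp_pos': [0.532, -0.206, 0.023], 'orientation': [0.706, -0.042, 0.705, 0.041], 'wrist_force': [-4.254, 2.204, 13.163], 'ft_torque': [0.393, 0.838, -0.014], 'finger_gap': 0.0}
```

Call:
servo_tool(
  moves=[
    [-1, 0, 0, 0, 1],
    [-4, 0, 0, 0, 1],
    [-5, 0, 0, 0, 0.6],
    [-5, 0, 0, 0, 0.2],
    [0, 4, 0, 0, 0],
    [0, 5, 0, 0, -0.1],
    [0, 5, 0, 0, -0.2],
    [0, 5, 0, 0, -0.2],
    [0, 3, 0, 0, -0.2],
    [0, 0, 0, 0, -0.2],
  ],
)

```text
clock: 56.6
tcp_pos: [0.506, 0.0142, 0.1708]
orientation: [0.706, -0.043, 0.706, 0.043]
wrist_force: [-0.6, 0.3, -0.3]
finger_gap: 0.0512
```

```bash
python3 - <<'E'
from h import *
s=cap('scene','s25.png');w=cap('wrist','w25.png');t=cap('top','t25.png')
a=s['pixels'];cv2.imwrite('pics/s25z.png',cv2.resize(a[100:200,190:310],None,fx=6,fy=6,interpolation=2))
rects('drv_a',w,.016);rects('drv_a',t,.016); rects('cup',t,.095)
st()
E
```

```text
drv_a 0.75 [328. 137.] [0.4742 0.0197] [ 17.9 137.2] long yaw 3.081
drv_a 0.66 [510. 178.] [0.4929 0.2348] [ 23.4 138.4] long yaw 3.108
drv_a 0.59 [390. 146.] [0.4733 0.092 ] [ 18.8 139.6] long yaw 0.023
drv_a 0.58 [449. 145.] [0.4629 0.1586] [ 20.8 139.1] long yaw 0.052
drv_a 0.67 [255. 227.] [0.477  0.2397] [ 17.2 100.4] long yaw 3.108
drv_a 0.53 [280. 237.] [0.4577 0.1598] [ 18.2 129.9] long yaw 0.025
cup 0.61 [306. 162.] [0.6692 0.0859] [76.9 89.1] long yaw 0.024
{'clock': 56.9, 'joint_pos': [-0.136, 0.191, -0.178, 1.202, -0.0, -0.252], 'qvel': [0.0, -0.0, -0.002, -0.001, 0.002, 0.002], 'tau': [0.242, -40.616, 29.324, 0.007, 0.007, -0.004], 'tcp_pos': [0.507, 0.011, 0.171], 'orientation': [0.706, -0.041, 0.706, 0.041], 'wrist_force': [-0.042, 0.602, 0.026], 'ft_torque': [0.001, 0.018, 0.018], 'finger_gap': 0.051}
```

```bash
python3 - <<'E'
from h import *
rows([.491,.0925,.06],np.pi/2+.02,n=5)
E
```

```text
clk 56.9 tcp [0.5066 0.0113 0.1705] gap 0.0512 F [-0.   0.6  0. ] turn 0.096 j6-> 0.17 d world [-0.0156  0.0812 -0.1105] n 5
  [2.21, 1.65, -0.12] 0.019
  [2.21, 1.65, -0.16] 0.019
  [2.21, 1.64, -0.19] 0.019
  [2.21, 1.64, -0.22] 0.019
  [2.21, 1.64, -0.25] 0.019
```

Call:
servo_tool(
  moves=[
    [2.2, 1.7, -0.1, 0.02, 0],
    [2.2, 1.7, -0.2, 0.02, 0],
    [2.2, 1.7, -0.2, 0.02, 0],
    [2.2, 1.6, -0.2, 0.02, 0],
    [2.2, 1.6, -0.2, 0.02, 0],
    [0, 0, 0, 0, 0],
    [0, 0, 0, 0, 0],
    [0, 0, 0, 0, 0],
    [0, 0, 0, 0, 0],
    [0, 0, 0, 0, 0],
  ],
)

```text
clock: 58.15
tcp_pos: [0.4913, 0.0942, 0.061]
orientation: [0.707, -0.006, 0.707, 0.006]
wrist_force: [0.2, 0.2, -0.6]
finger_gap: 0.0426
```

```bash
python3 - <<'E'
from h import *
w=cap('wrist','w26.png')
rects('drv_a',w,.016)
to([.491,.0925,-.032],np.pi/2+.02)
E
```

```text
drv_a 0.93 [497. 193.] [0.4929 0.2356] [ 21.9 137.5] long yaw 3.115
drv_a 0.88 [401. 149.] [0.4622 0.1594] [ 18.5 136.7] long yaw 0.046
drv_a 0.78 [315. 161.] [0.4731 0.0942] [ 16.1 137.2] long yaw 0.026
drv_a 0.6 [227. 162.] [0.4742 0.0234] [ 17.3 137.9] long yaw 3.087
clock 58.25 tcp [0.4911 0.0943 0.0608] yaw 1.588 j6 0.01 gap 0.0427 F [-0.3 -0.3 -0.1] | turn -0.003 alt 3.139 -> j6? shift cm [ 9.28 -0.18 -0.01]
```

Call:
servo_tool(
  moves=[
    [3, 0, 0.1, 0, 0.05],
    [3, 0, 0, 0, 0.05],
    [2, 0, 0, 0, 0.05],
    [0.8, 0, 0, 0, 0.05],
    [0.4, 0, 0, 0, 0.05],
    [0, 0, 0, 0, 0.1],
    [0, 0, 0, 0, 0.3],
    [0, 0, 0, 0, 0.6],
    [0, 0, 0, 0, 0.85],
    [0, 0, 0, 0, 0.85],
  ],
  grip_force=30,
)

```text
clock: 59.5
tcp_pos: [0.4926, 0.0945, -0.0308]
orientation: [0.708, -0.006, 0.707, 0.006]
wrist_force: [0.5, -0.7, 6.4]
finger_gap: 0.0149
```

Call:
servo_tool(
  moves=[
    [0, 0, 0, 0, 0.85],
    [0, 0, 0, 0, 0.85],
    [-1, 0, 0, 0, 0.85],
    [-4, 0, 0, 0, 0.85],
    [-5, 0, 0, 0, 0.85],
    [-5, 0, 0, 0, 0.85],
    [0, 0, 0, 0, 0.85],
    [0, 0, 0, 0, 0.85],
    [0, 0, 0, 0, 0.85],
    [0, 0, 0, 0, 0.85],
  ],
)

```text
clock: 60.75
tcp_pos: [0.4909, 0.0944, 0.1172]
orientation: [0.706, -0.006, 0.708, 0.006]
wrist_force: [-0.8, -0.3, -0.4]
finger_gap: 0.0149
```

```bash
python3 - <<'E'
from h import *
s=cap('scene','s27.png');w=cap('wrist','w27.png')
a=s['pixels'];cv2.imwrite('pics/s27z.png',cv2.resize(a[130:290,270:480],None,fx=3.7,fy=3.7,interpolation=2))
st()
E
```

```text
{'clock': 60.85, 'joint_pos': [0.029, 0.211, -0.287, 1.075, -0.0, 0.012], 'qvel': [-0.001, -0.006, 0.008, -0.0, -0.001, 0.001], 'tau': [0.007, -40.69, 28.253, 0.04, -0.0, -0.0], 'tcp_pos': [0.491, 0.094, 0.118], 'orientation': [0.706, -0.006, 0.708, 0.006], 'wrist_force': [-0.087, 0.291, -0.713], 'ft_torque': [0.01, -0.066, -0.019], 'finger_gap': 0.015}
```

Call:
servo_tool(
  moves=[
    [0, -0.3, 3, 0, 0.85],
    [0, -0.3, 4, 0, 0.85],
    [0, -0.3, 3, 0, 0.85],
    [0, 0, 1.8, 0, 0.85],
    [3, 0, 0, 0, 0.85],
    [2.0, 0, 0, 0, 0.85],
    [0.7, 0, 0, 0, 0.85],
    [0.7, 0, 0, 0, 0.85],
    [0.6, 0, 0, 0, 0.85],
    [0.5, 0, 0, 0, 0.85],
  ],
)

```text
clock: 62.1
tcp_pos: [0.6101, 0.0875, 0.0458]
orientation: [0.708, -0.006, 0.707, 0.006]
wrist_force: [-5.7, -0.4, 10.5]
finger_gap: 0.0151
```

```bash
python3 - <<'E'
from h import *
s=cap('scene','s28.png');w=cap('wrist','w28.png')
a=s['pixels'];cv2.imwrite('pics/s28z.png',cv2.resize(a[130:290,270:480],None,fx=3.7,fy=3.7,interpolation=2))
st()
E
```

```text
{'clock': 62.2, 'joint_pos': [0.012, 0.472, -0.097, 1.001, -0.0, -0.005], 'qvel': [-0.001, -0.001, 0.002, 0.005, 0.002, 0.0], 'tau': [-0.273, -49.946, 27.213, -1.945, 0.054, -0.005], 'tcp_pos': [0.61, 0.088, 0.045], 'orientation': [0.707, -0.006, 0.707, 0.006], 'wrist_force': [-5.272, -0.872, 6.746], 'ft_torque': [-0.007, 0.693, -0.045], 'finger_gap': 0.016}
```

Call:
servo_tool(
  moves=[
    [0.5, 0, 0, 0, 0.85],
    [0.5, 0, 0, 0, 0.85],
    [0.4, 0, 0, 0, 0.85],
    [0.4, 0, 0, 0, 0.85],
    [0, 0, 0, 0, 0.85],
    [0, 0, 0, 0, 0.85],
    [0, 0, 0, 0, 0.85],
    [0, 0, 0, 0, 0.85],
    [0, 0, 0, 0, 0.85],
    [0, 0, 0, 0, 0.85],
  ],
)

```text
clock: 63.45
tcp_pos: [0.6104, 0.0876, 0.0278]
orientation: [0.708, -0.006, 0.706, 0.006]
wrist_force: [-6.1, -0.2, 8.0]
finger_gap: 0.0154
```

```bash
python3 - <<'E'
from h import *
s=cap('scene','s29.png');w=cap('wrist','w29.png')
a=s['pixels'];cv2.imwrite('pics/s29z.png',cv2.resize(a[130:290,270:480],None,fx=3.7,fy=3.7,interpolation=2))
E
python3 - <<'E'
from h import *
w=cap('wrist');T=env.get_state()['tcp_pos']
for th in (20,30,35,40,45,50,55):
  a=np.radians(th); print(th,proj(w,[T[0]-.09*np.cos(a),T[1],T[2]+.039-.09*np.sin(a)]).round(), proj(cap('scene') if 0 else w,[T[0],T[1],T[2]+.039]).round())
t=cap('scene');
print([(o['conf'],o['location']) for o in models.outline_of('cup',t)],[ (o['conf'],o['location'],atz(t,o['location'],0)) for o in models.pinpoint('cup',t)])
E
```

```text
20 [319.  88.] [316. 256.]
30 [318. 103.] [316. 256.]
35 [318. 110.] [316. 256.]
40 [318. 119.] [316. 256.]
45 [318. 127.] [316. 256.]
50 [318. 135.] [316. 256.]
55 [317. 144.] [316. 256.]
[(0.73, [310.5, 222.4])] [(0.78, [310.1, 242.6], array([0.67547344, 0.08633487, 0.        ]))]
```

Call:
servo_tool(
  moves=[
    [-3, 0, 0, 0, 0.85],
    [-4, 0, 0, 0, 0.85],
    [-4, 0, 0, 0, 0.85],
    [0, 0, 2.8, 0, 0.85],
    [0, -0.2, 2.8, 0, 0.85],
    [0, 0, 2.8, 0, 0.85],
    [0, 0, 2.8, 0, 0.85],
    [0, 0, 0, 0, 0.85],
    [0, 0, 0, 0, 0.85],
    [0, 0, 0, 0, 0.85],
  ],
)

```text
clock: 65.0
tcp_pos: [0.7214, 0.0875, 0.1361]
orientation: [0.707, -0.006, 0.707, 0.006]
wrist_force: [-0.4, 0.2, 0.2]
finger_gap: 0.0152
```

```bash
python3 - <<'E'
from h import *
s=cap('scene','s30.png');w=cap('wrist','w30.png')
a=s['pixels'];cv2.imwrite('pics/s30z.png',cv2.resize(a[130:290,230:440],None,fx=3.7,fy=3.7,interpolation=2))
to([.722,.0855,.081])
E
```

```text
clock 65.1 tcp [0.7216 0.0875 0.1363] yaw 1.588 j6 -0.01 gap 0.015 F [-0.2 -0.  -0.2] | turn 0 alt 0.0 -> j6? shift cm [ 5.53 -0.2   0.04]
```

```bash
python3 - <<'E'
from h import *
t=cap('top');s=cap('scene')
def tri(a,b):
    o1,d1=ray(t,a);o2,d2=ray(s,b)
    d1/=np.linalg.norm(d1);d2/=np.linalg.norm(d2)
    k=np.linalg.lstsq(np.c_[d1,-d2],o2-o1,rcond=None)[0]; p,q=o1+d1*k[0],o2+d2*k[1]; return ((p+q)/2).round(3),np.linalg.norm(p-q).round(4)
print('bottle top',tri((264,117),(230+293/3.7,130+427/3.7)))
print('spool top',tri((317,127),(230+118/3.7,130+428/3.7)))
print('cup rim c',tri((303,160.5),(230+297/3.7,130+297/3.7)))
print('jar',tri((353,157),(230+118/3.7,130+288/3.7)))
E
```

```text
bottle top (array([0.787, 0.198, 0.127]), np.float64(0.0021))
spool top (array([0.785, 0.05 , 0.037]), np.float64(0.0024))
cup rim c (array([0.673, 0.087, 0.092]), np.float64(0.0007))
jar (array([ 0.695, -0.06 ,  0.037]), np.float64(0.0003))
```

Call:
servo_tool(
  moves=[
    [2, 0, 0.3, 0, 0.85],
    [2, 0, 0, 0, 0.85],
    [1.2, 0, 0, 0, 0.85],
    [0, 0, -0.7, 0, 0.85],
    [0, 0, -0.7, 0, 0.85],
    [0, 0, -0.7, 0, 0.85],
    [0, 0, -0.7, 0, 0.85],
    [0, 0, -0.7, 0, 0.85],
    [0, 0, -0.7, 0, 0.85],
    [0, 0, -0.7, 0, 0.85],
  ],
)

```text
clock: 66.45
tcp_pos: [0.6823, 0.0865, 0.0886]
orientation: [0.712, -0.006, 0.702, 0.006]
wrist_force: [8.3, -0.4, 3.3]
finger_gap: 0.0152
```

```bash
python3 - <<'E'
from h import *
s=cap('scene','s31.png');w=cap('wrist','w31.png')
a=s['pixels'];cv2.imwrite('pics/s31z.png',cv2.resize(a[130:290,230:440],None,fx=3.7,fy=3.7,interpolation=2))
st()
E
```

```text
{'clock': 66.55, 'joint_pos': [0.01, 0.563, 0.165, 1.16, -0.0, -0.007], 'qvel': [-0.0, 0.011, 0.008, 0.002, 0.001, 0.001], 'tau': [0.763, -58.083, 23.832, 3.228, 0.078, 0.002], 'tcp_pos': [0.681, 0.086, 0.088], 'orientation': [0.711, -0.006, 0.703, 0.006], 'wrist_force': [6.791, -0.041, 2.885], 'ft_torque': [0.003, -1.739, -0.03], 'finger_gap': 0.015}
```

Call:
servo_tool(
  moves=[
    [0, 0, -0.6, 0, 0.85],
    [0, 0, -0.4, 0, 0.85],
    [0.4, 0, 0, 0, 0.85],
    [0, 0, 0, 0, 0.6],
    [0, 0, 0, 0, 0.4],
    [0, 0, 0, 0, 0.2],
    [0, 0, 0, 0, 0.1],
    [0, 0, 0, 0, 0.1],
    [0, 0, 0, 0, 0.1],
    [0, 0, 0, 0, 0.1],
  ],
)

```text
clock: 67.8
tcp_pos: [0.6661, 0.0865, 0.0795]
orientation: [0.707, -0.006, 0.707, 0.006]
wrist_force: [-0.3, 0.3, 0.3]
finger_gap: 0.0383
```

```bash
python3 - <<'E'
from h import *
s=cap('scene','s32.png');w=cap('wrist','w32.png')
a=s['pixels'];cv2.imwrite('pics/s32z.png',cv2.resize(a[130:290,230:440],None,fx=3.7,fy=3.7,interpolation=2))
st()
E
```

```text
{'clock': 67.9, 'joint_pos': [0.01, 0.551, 0.122, 1.142, -0.0, -0.007], 'qvel': [0.001, -0.002, -0.001, -0.0, 0.0, 0.001], 'tau': [0.001, -59.691, 28.848, 0.002, -0.001, 0.0], 'tcp_pos': [0.666, 0.086, 0.08], 'orientation': [0.707, -0.006, 0.707, 0.006], 'wrist_force': [-0.13, 0.537, -0.212], 'ft_torque': [0.022, -0.014, 0.013], 'finger_gap': 0.038}
```

Call:
servo_tool(
  moves=[
    [-4, 0, 0, 0, 0],
    [-4, 0, 0, 0, 0],
    [0, -1.5, -4, 0, 0],
    [0, -1.5, -4, 0, 0],
    [0, -1.5, -4, 0, 0],
    [0, -1.5, -3.5, 0, 0],
    [3, 0, -1.5, 0.04, 0],
    [3, 0, 0, 0.03, 0],
    [2, 0, 0, 0, 0],
    [0, 0, 0, 0, 0],
  ],
)

```text
clock: 69.15
tcp_pos: [0.4957, 0.0237, 0.0784]
orientation: [0.706, 0.019, 0.708, -0.019]
wrist_force: [0.0, 0.3, 0.2]
finger_gap: 0.0428
```

```bash
python3 - <<'E'
from h import *
w=cap('wrist','w33.png');t=cap('top','t33.png')
rects('drv_a',w,.016)
to([.494,.0214,-.031],np.pi/2-.055)
E
```

```text
drv_a 0.9 [476. 134.] [0.4622 0.1579] [ 21.2 138.6] long yaw 0.059
drv_a 0.75 [309. 158.] [0.4741 0.0207] [ 15.6 137.4] long yaw 3.076
drv_a 0.62 [570. 168.] [0.4931 0.2339] [ 24.9 138.9] long yaw 3.127
clock 69.3 tcp [0.498  0.0235 0.0806] yaw 1.518 j6 -0.06 gap 0.0424 F [-0.2  0.3  0.2] | turn 0.002 alt -3.139 -> j6? shift cm [11.16 -0.23 -0.4 ]
```

Call:
servo_tool(
  moves=[
    [4, -0.2, -0.3, 0, 0.05],
    [3, 0, 0, 0, 0.05],
    [2.5, 0, 0, 0, 0.05],
    [1.2, 0, 0, 0, 0.05],
    [0.4, 0, 0, 0, 0.05],
    [0, 0, 0, 0, 0.1],
    [0, 0, 0, 0, 0.3],
    [0, 0, 0, 0, 0.6],
    [0, 0, 0, 0, 0.85],
    [0, 0, 0, 0, 0.85],
  ],
)

```text
clock: 70.55
tcp_pos: [0.4948, 0.0215, -0.0306]
orientation: [0.707, 0.019, 0.706, -0.019]
wrist_force: [-0.6, -1.0, 4.4]
finger_gap: 0.015
```

Call:
servo_tool(
  moves=[
    [0, 0, 0, 0, 0.85],
    [0, 0, 0, 0, 0.85],
    [-1, 0, 0, 0, 0.85],
    [-4, 0, 0, 0, 0.85],
    [-5, 0, 0, 0, 0.85],
    [-5, 0, 0, 0, 0.85],
    [0, 1.0, 3, 0, 0.85],
    [0, 1.5, 3, -0.03, 0.85],
    [0, 1.5, 3, -0.03, 0.85],
    [0, 0, 0, 0, 0.85],
  ],
)

```text
clock: 71.8
tcp_pos: [0.5872, 0.0586, 0.1185]
orientation: [0.707, -0.003, 0.707, 0.003]
wrist_force: [0.1, -0.3, -0.6]
finger_gap: 0.0153
```

```bash
python3 - <<'E'
from h import *
w=cap('wrist','w34.png')
to([.613,.087,.06],np.pi/2)
E
```

```text
clock 71.85 tcp [0.5857 0.0582 0.1183] yaw 1.579 j6 -0.05 gap 0.015 F [ 0.6 -0.4  0.1] | turn 0.008 alt -3.134 -> j6? shift cm [5.83 2.88 2.74]
```

Call:
servo_tool(
  moves=[
    [1, 1.4, 1.4, 0, 0.85],
    [2, 1.4, 1.2, 0, 0.85],
    [2.8, 0, 0, 0, 0.85],
    [0.7, 0, 0, 0, 0.85],
    [0.7, 0, 0, 0, 0.85],
    [0.6, 0, 0, 0, 0.85],
    [0.5, 0, 0, 0, 0.85],
    [0.4, 0, 0, 0, 0.85],
    [0.2, 0, 0, 0, 0.85],
    [0, 0, 0, 0, 0.85],
  ],
)

```text
clock: 73.1
tcp_pos: [0.6124, 0.0864, 0.0324]
orientation: [0.708, -0.002, 0.706, 0.003]
wrist_force: [-2.9, 0.9, 12.4]
finger_gap: 0.0149
```

```bash
cat >> h.py <<'E'
def tilt(w,uv,low=.09):
    T=env.get_state()['tcp_pos']; R=toolR(env.get_state()); d=-R[:,2]
    b=min(range(0,90),key=lambda th:abs(proj(w,T+[0,0,.039]+d*low*np.cos(np.radians(th))-np.array([0,0,low*np.sin(np.radians(th))]))[1]-uv[1]));return b
E
python3 - <<'E'
from h import *
w=cap('wrist','w35.png');st()
print({v:tilt(w,(317,v)) for v in(90,100,110,120,130,140)})
E
```

```text
{'clock': 73.15, 'joint_pos': [0.01, 0.484, -0.111, 0.972, 0.0, 0.003], 'qvel': [0.0, 0.001, -0.001, 0.001, 0.0, -0.0], 'tau': [-0.665, -47.526, 24.58, -1.221, -0.163, 0.015], 'tcp_pos': [0.612, 0.086, 0.032], 'orientation': [0.708, -0.002, 0.706, 0.003], 'wrist_force': [-3.419, 0.057, 12.155], 'ft_torque': [0.115, 0.342, 0.026], 'finger_gap': 0.015}
{90: 21, 100: 28, 110: 35, 120: 41, 130: 47, 140: 53}
```

Call:
servo_tool(
  moves=[
    [0.3, 0, 0, 0, 0.85],
    [0, 0, 0, 0, 0.85],
    [-3, 0, 0, 0, 0.85],
    [-4, 0, 0, 0, 0.85],
    [-4, 0, 0, 0, 0.85],
    [0, -0.3, 2.8, 0, 0.85],
    [0, -0.4, 2.8, 0, 0.85],
    [0, -0.3, 2.9, 0, 0.85],
    [0, -0.3, 2.9, 0, 0.85],
    [0, 0, 0, 0, 0.85],
  ],
)

```text
clock: 74.4
tcp_pos: [0.7263, 0.0733, 0.1353]
orientation: [0.707, -0.002, 0.707, 0.002]
wrist_force: [0.3, -0.3, -0.3]
finger_gap: 0.0152
```

```bash
python3 - <<'E'
from h import *
w=cap('wrist','w36.png');s=cap('scene','s36.png')
a=s['pixels'];cv2.imwrite('pics/s36z.png',cv2.resize(a[130:290,230:440],None,fx=3.7,fy=3.7,interpolation=2))
to([.728,.074,.105])
print({v:tilt(w,(317,v)) for v in(110,120,130,140)})
E
```

```text
clock 74.5 tcp [0.7247 0.0739 0.136 ] yaw 1.578 j6 -0.02 gap 0.0151 F [ 0.2 -0.2 -0.3] | turn 0 alt 0.0 -> j6? shift cm [3.1  0.01 0.34]
{110: 36, 120: 42, 130: 48, 140: 54}
```

Call:
servo_tool(
  moves=[
    [1.5, -0.3, 0.2, 0, 0.85],
    [1.6, -0.2, 0, 0, 0.85],
    [0, 0, -0.7, 0, 0.85],
    [0, 0, -0.7, 0, 0.85],
    [0.2, 0, -0.7, 0, 0.85],
    [0.2, 0, -0.7, 0, 0.85],
    [0.3, 0, -0.7, 0, 0.85],
    [0.3, 0, -0.7, 0, 0.85],
    [0.3, 0, -0.7, 0, 0.85],
    [0.3, 0, -0.5, 0, 0.85],
  ],
)

```text
clock: 75.75
tcp_pos: [0.7024, 0.0698, 0.1114]
orientation: [0.73, -0.002, 0.684, 0.004]
wrist_force: [40.0, 6.2, 45.5]
finger_gap: 0.0154
```

```bash
python3 - <<'E'
from h import *
w=cap('wrist','w37.png');s=cap('scene','s37.png')
a=s['pixels'];cv2.imwrite('pics/s37z.png',cv2.resize(a[130:290,230:440],None,fx=3.7,fy=3.7,interpolation=2))
st()
E
```

```text
{'clock': 75.85, 'joint_pos': [-0.016, 0.541, 0.183, 1.148, 0.004, -0.024], 'qvel': [-0.0, 0.006, 0.01, 0.007, 0.001, -0.001], 'tau': [-1.519, -30.624, -5.872, 16.231, -2.078, -0.111], 'tcp_pos': [0.702, 0.07, 0.112], 'orientation': [0.73, -0.002, 0.684, 0.004], 'wrist_force': [35.703, 5.942, 37.695], 'ft_torque': [1.383, -8.003, -0.026], 'finger_gap': 0.015}
```

Call:
servo_tool(
  moves=[
    [-0.5, 0, 1.0, 0, 0.85],
    [-1.0, 0, 1.0, 0, 0.85],
    [-1.5, 0, 0, 0, 0.85],
    [0, 0, 0, 0, 0.85],
    [0, 0, 0, 0, 0.85],
    [0, 0, 0, 0, 0.85],
    [0, 0, 0, 0, 0.85],
    [0, 0, 0, 0, 0.85],
    [0, 0, 0, 0, 0.85],
    [0, 0, 0, 0, 0.85],
  ],
)

```text
clock: 77.1
tcp_pos: [0.6936, 0.0686, 0.1196]
orientation: [0.707, -0.003, 0.707, 0.002]
wrist_force: [-0.1, 0.1, 0.4]
finger_gap: 0.0152
```

```bash
python3 - <<'E'
from h import *
w=cap('wrist','w38.png');s=cap('scene','s38.png')
a=s['pixels'];cv2.imwrite('pics/s38z.png',cv2.resize(a[130:290,230:440],None,fx=3.7,fy=3.7,interpolation=2))
print({v:tilt(w,(317,v)) for v in(120,130,140,150,160,170)});st()
E
```

```text
{120: 41, 130: 47, 140: 53, 150: 58, 160: 64, 170: 70}
{'clock': 77.2, 'joint_pos': [-0.016, 0.582, 0.275, 1.264, -0.0, -0.024], 'qvel': [0.001, 0.001, -0.0, -0.001, -0.001, 0.0], 'tau': [-0.004, -62.397, 29.862, 0.009, -0.001, -0.0], 'tcp_pos': [0.694, 0.069, 0.12], 'orientation': [0.707, -0.003, 0.707, 0.002], 'wrist_force': [0.219, -0.196, -0.143], 'ft_torque': [-0.076, -0.038, -0.019], 'finger_gap': 0.015}
```

```bash
python3 - <<'E'
from h import *
rows([.660,.137,.15],np.pi,n=9)
w=cap('wrist')
for z in(.1,.11,.125): print(atz(w,(343,238),z),atz(w,(345,222),z-.03))
E
```

```text
clk 77.2 tcp [0.6936 0.0686 0.1196] gap 0.0149 F [ 0.2 -0.2 -0.1] turn -1.564 j6-> -1.37 d world [-0.0336  0.0684  0.0304] n 9
  [-0.34, 0.76, -0.37] -0.174
  [-0.34, 0.82, -0.23] -0.174
  [-0.34, 0.84, -0.09] -0.174
  [-0.34, 0.84, 0.06] -0.174
  [-0.34, 0.82, 0.21] -0.174
  [-0.34, 0.77, 0.35] -0.174
  [-0.34, 0.7, 0.47] -0.174
  [-0.34, 0.61, 0.59] -0.174
  [-0.34, 0.5, 0.68] -0.174
[0.70779775 0.08816733 0.1       ] [0.70608372 0.09234236 0.07      ]
[0.7036497  0.08717457 0.11      ] [0.70256063 0.09129677 0.08      ]
[0.69742761 0.08568542 0.125     ] [0.69727599 0.08972838 0.095     ]
```

Call:
servo_tool(
  moves=[
    [-2, 0.5, 0, -0.174, 0.85],
    [-1, 0.8, -0.2, -0.174, 0.85],
    [0, 0.9, -0.1, -0.174, 0.85],
    [0, 0.9, 0, -0.174, 0.85],
    [0, 0.9, 0.2, -0.174, 0.85],
    [0, 0.8, 0.3, -0.174, 0.85],
    [0, 0.7, 0.4, -0.174, 0.85],
    [0, 0.6, 0.6, -0.174, 0.85],
    [0, 0.5, 0.7, -0.174, 0.85],
    [0, 0, 0, 0, 0.85],
  ],
)

```text
clock: 78.5
tcp_pos: [0.6614, 0.1354, 0.1497]
orientation: [-0.5, 0.5, -0.5, -0.5]
wrist_force: [0.9, 0.1, 0.4]
finger_gap: 0.0149
```

```bash
python3 - <<'E'
from h import *
w=cap('wrist','w39.png');s=cap('scene','s39.png')
a=s['pixels'];cv2.imwrite('pics/s39z.png',cv2.resize(a[130:290,230:440],None,fx=3.7,fy=3.7,interpolation=2))
to([.660,.137,.086],np.pi)
E
```

```text
clock 78.6 tcp [0.6616 0.1348 0.1496] yaw 3.141 j6 -1.49 gap 0.0152 F [-0.4 -0.6 -0.6] | turn -0.001 alt 3.141 -> j6? shift cm [6.36 0.17 0.22]
```

Call:
servo_tool(
  moves=[
    [2.5, 0, 0.2, 0, 0.85],
    [2.5, 0, 0, 0, 0.85],
    [1.2, 0, 0, 0, 0.85],
    [0, 0, -0.7, 0, 0.85],
    [0, 0, -0.7, 0, 0.85],
    [0, 0, -0.7, 0, 0.85],
    [0, 0, -0.7, 0, 0.85],
    [0, 0, -0.7, 0, 0.85],
    [0, 0, -0.5, 0, 0.85],
    [0, 0, 0, 0, 0.85],
  ],
)

```text
clock: 79.85
tcp_pos: [0.6659, 0.0988, 0.0909]
orientation: [0.503, -0.502, 0.496, 0.5]
wrist_force: [4.9, 6.9, 1.2]
finger_gap: 0.015
```

```bash
python3 - <<'E'
from h import *
w=cap('wrist','w40.png');s=cap('scene','s40.png')
a=s['pixels'];cv2.imwrite('pics/s40z.png',cv2.resize(a[130:290,230:440],None,fx=3.7,fy=3.7,interpolation=2))
st()
E
```

```text
{'clock': 79.95, 'joint_pos': [0.026, 0.538, 0.129, 1.152, 0.004, -1.548], 'qvel': [0.001, 0.001, 0.001, 0.0, -0.003, 0.0], 'tau': [-3.969, -57.356, 25.12, 2.612, -2.113, 0.192], 'tcp_pos': [0.666, 0.099, 0.091], 'orientation': [0.503, -0.502, 0.496, 0.5], 'wrist_force': [4.633, 6.484, 1.395], 'ft_torque': [1.55, -1.341, 0.191], 'finger_gap': 0.015}
```

Call:
servo_tool(
  moves=[
    [0, 0, -0.6, 0, 0.85],
    [0, 0, -0.5, 0, 0.85],
    [0.3, 0, 0, 0, 0.85],
    [0, 0, 0, 0, 0.85],
    [0, 0, 0, 0, 0.6],
    [0, 0, 0, 0, 0.4],
    [0, 0, 0, 0, 0.2],
    [0, 0, 0, 0, 0.1],
    [0, 0, 0, 0, 0.1],
    [-3, 0, 0, 0, 0.1],
  ],
)

```text
clock: 81.2
tcp_pos: [0.6594, 0.0858, 0.1119]
orientation: [0.498, -0.499, 0.501, 0.502]
wrist_force: [0.9, -1.0, -0.1]
finger_gap: 0.0382
```

Call:
servo_tool(
  moves=[
    [-4, 0, 0, 0, 0],
    [0, 0, 0, 0.17, 0],
    [0, 2, 0, 0.17, 0],
    [0, 2, 0, 0.17, 0],
    [0, 2, -2, 0.17, 0],
    [0, 2, -3, 0.17, 0],
    [0, 2, -3, 0.17, 0],
    [0, 2, -3, 0.17, 0],
    [0, 0, -3, 0.17, 0],
    [0, 0, -3, 0.17, 0],
  ],
)

```text
clock: 82.45
tcp_pos: [0.4317, 0.0558, 0.1547]
orientation: [0.707, -0.013, 0.707, 0.013]
wrist_force: [-0.7, -0.6, -0.6]
finger_gap: 0.0426
```

```bash
python3 - <<'E'
from h import *
w=cap('wrist','w41.png');s=cap('scene','s41.png');t=cap('top','t41.png')
a=s['pixels'];cv2.imwrite('pics/s41z.png',cv2.resize(a[130:290,230:440],None,fx=3.7,fy=3.7,interpolation=2))
rects('drv_a',w,.016);rects('drv_a',t,.016)
st()
E
```

```text
drv_a 0.95 [471. 222.] [0.4819 0.2367] [ 21.6 121.7] long yaw 3.128
drv_a 0.75 [404. 197.] [0.4609 0.1593] [ 18.1 139.3] long yaw 0.053
drv_a 0.55 [ 42. 282.] [ 0.5775 -0.2659] [132.1 282.4] long yaw 2.885
drv_a 0.8 [254. 228.] [0.4892 0.2397] [ 16.9 131.1] long yaw 3.124
drv_a 0.64 [304. 160.] [0.6924 0.0907] [17.5 75.4] long yaw 0.145
{'clock': 82.7, 'joint_pos': [-0.055, 0.064, -0.365, 1.14, 0.0, -0.1], 'qvel': [0.003, 0.018, 0.015, 0.0, 0.001, 0.004], 'tau': [0.005, -33.163, 28.35, 0.153, -0.005, 0.01], 'tcp_pos': [0.433, 0.056, 0.155], 'orientation': [0.707, -0.016, 0.706, 0.016], 'wrist_force': [0.024, 0.03, 0.561], 'ft_torque': [-0.005, -0.019, -0.025], 'finger_gap': 0.042}
```

```bash
python3 - <<'E'
from h import *
rows([.481,.160,.05],np.pi/2+.05,n=4)
a=cv2.imread('pics/t41.png');cv2.imwrite('pics/t41z.png',cv2.resize(a[130:200,260:370],None,fx=6,fy=6,interpolation=2))
E
```

```text
clk 82.7 tcp [0.4334 0.0561 0.155 ] gap 0.0425 F [0.  0.  0.6] turn -0.006 j6-> 0.27 d world [ 0.0476  0.1039 -0.105 ] n 4
  [2.63, 2.54, 1.3] -0.001
  [2.63, 2.54, 1.3] -0.001
  [2.63, 2.54, 1.31] -0.001
  [2.63, 2.54, 1.31] -0.001
```

Call:
servo_tool(
  moves=[
    [2.6, 2.5, 1.3, 0, 0],
    [2.6, 2.5, 1.3, 0, 0],
    [2.6, 2.5, 1.3, 0, 0],
    [2.6, 2.6, 1.3, 0, 0],
    [0, 0, 0, 0, 0],
    [0, 0, 0, 0, 0],
    [0, 0, 0, 0, 0],
    [0, 0, 0, 0, 0],
    [0, 0, 0, 0, 0],
    [0, 0, 0, 0, 0],
  ],
)

```text
clock: 83.95
tcp_pos: [0.4803, 0.159, 0.0509]
orientation: [0.707, -0.015, 0.707, 0.015]
wrist_force: [0.2, 0.6, 0.1]
finger_gap: 0.0428
```

```bash
python3 - <<'E'
from h import *
w=cap('wrist','w42.png')
rects('drv_a',w,.016)
to([.481,.160,-.031],np.pi/2+.05)
E
```

```text
drv_a 0.83 [320. 164.] [0.4617 0.162 ] [ 16.  137.6] long yaw 0.057
clock 84.05 tcp [0.4802 0.1591 0.0507] yaw 1.614 j6 0.12 gap 0.0425 F [-0.4 -0.6 -0.6] | turn -0.007 alt 3.135 -> j6? shift cm [8.17 0.08 0.08]
```

Call:
servo_tool(
  moves=[
    [3, 0.2, 0.1, 0, 0.05],
    [2.5, 0, 0, 0, 0.05],
    [1.6, 0, 0, 0, 0.05],
    [0.7, 0, 0, 0, 0.05],
    [0.4, 0, 0, 0, 0.05],
    [0, 0, 0, 0, 0.2],
    [0, 0, 0, 0, 0.6],
    [0, 0, 0, 0, 0.85],
    [0, 0, 0, 0, 0.85],
    [0, 0, 0, 0, 0.85],
  ],
)

```text
clock: 85.3
tcp_pos: [0.4818, 0.1614, -0.0307]
orientation: [0.707, -0.015, 0.706, 0.015]
wrist_force: [-0.6, 0.0, 5.6]
finger_gap: 0.0153
```

Call:
servo_tool(
  moves=[
    [0, 0, 0, 0, 0.85],
    [0, 0, 0, 0, 0.85],
    [-1, 0, 0, 0, 0.85],
    [-4, 0, 0, 0, 0.85],
    [-5, 0, 0, 0, 0.85],
    [-5, 0, 0, 0, 0.85],
    [0, -2, 3, 0, 0.85],
    [0, -2, 3, 0, 0.85],
    [0, -2, 3, 0, 0.85],
    [0, 0, 0, 0, 0.85],
  ],
)

```text
clock: 86.55
tcp_pos: [0.5754, 0.1038, 0.1185]
orientation: [0.707, -0.015, 0.707, 0.014]
wrist_force: [0.2, 0.1, -0.5]
finger_gap: 0.0156
```

```bash
python3 - <<'E'
from h import *
w=cap('wrist','w43.png')
to([.613,.087,.06],np.pi/2)
E
```

```text
clock 86.6 tcp [0.5738 0.1046 0.1183] yaw 1.612 j6 0.0 gap 0.015 F [-0.9  0.3 -1.7] | turn 0.042 alt -3.1 -> j6? shift cm [ 5.83 -1.76  3.93]
```

Call:
servo_tool(
  moves=[
    [1, 0, 1.9, 0.02, 0.85],
    [2, 0, 1.9, 0.02, 0.85],
    [2.8, 0, 0, 0, 0.85],
    [0.7, 0, 0, 0, 0.85],
    [0.7, 0, 0, 0, 0.85],
    [0.6, 0, 0, 0, 0.85],
    [0.5, 0, 0, 0, 0.85],
    [0.4, 0, 0, 0, 0.85],
    [0.4, 0, 0, 0, 0.85],
    [0.1, 0, 0, 0, 0.85],
  ],
)

```text
clock: 87.85
tcp_pos: [0.6114, 0.1084, 0.0295]
orientation: [0.708, -0.001, 0.706, 0.003]
wrist_force: [-3.9, 3.5, 10.1]
finger_gap: 0.0151
```

```bash
python3 - <<'E'
from h import *
w=cap('wrist','w44.png');s=cap('scene','s44.png')
a=s['pixels'];cv2.imwrite('pics/s44z.png',cv2.resize(a[130:290,230:440],None,fx=3.7,fy=3.7,interpolation=2))
st()
E
```

```text
{'clock': 87.95, 'joint_pos': [0.045, 0.492, -0.107, 0.97, 0.002, 0.04], 'qvel': [0.001, 0.0, -0.001, 0.003, 0.001, -0.001], 'tau': [-2.791, -49.446, 25.463, -1.187, -1.013, 0.12], 'tcp_pos': [0.611, 0.108, 0.029], 'orientation': [0.708, -0.001, 0.707, 0.003], 'wrist_force': [-4.132, 4.067, 8.858], 'ft_torque': [0.716, 0.357, 0.145], 'finger_gap': 0.015}
```

Call:
servo_tool(
  moves=[
    [0.2, 0, 0, 0, 0.85],
    [-3, 0, 0, 0, 0.85],
    [-4, 0, 0, 0, 0.85],
    [-4.5, 0, 0, 0, 0.85],
    [0, 0.8, 1.5, -0.157, 0.85],
    [0, 0.4, 1.8, -0.157, 0.85],
    [0, 0.2, 1.9, -0.157, 0.85],
    [0, -0.2, 1.9, -0.157, 0.85],
    [0, -0.5, 1.9, -0.157, 0.85],
    [0, 0, 0, 0, 0.85],
  ],
)

```text
clock: 89.2
tcp_pos: [0.6968, 0.1442, 0.1396]
orientation: [0.653, -0.271, 0.653, 0.272]
wrist_force: [-0.5, -0.6, -1.4]
finger_gap: 0.0151
```

```bash
python3 - <<'E'
from h import *
w=cap('wrist','w45.png')
to([.706,.140,.085],2.356)
print({v:tilt(w,(317,v)) for v in(110,120,130,140)})
E
```

```text
clock 89.25 tcp [0.6962 0.1438 0.1396] yaw 2.357 j6 -0.7 gap 0.015 F [ 0.3 -0.8 -0.2] | turn 0.001 alt -3.14 -> j6? shift cm [ 5.46 -0.97  0.43]
{110: 36, 120: 42, 130: 48, 140: 54}
```

Call:
servo_tool(
  moves=[
    [2, -0.3, 0.4, 0, 0.85],
    [2, -0.2, 0.2, 0, 0.85],
    [1.3, 0, 0, 0, 0.85],
    [0, 0, 0, 0, 0.85],
    [0, 0, -0.5, 0, 0.85],
    [0, 0, -0.5, 0, 0.85],
    [0, 0, 0, 0, 0.85],
    [0, 0, 0, 0, 0.85],
    [0, 0, 0, 0, 0.85],
    [0, 0, 0, 0, 0.85],
  ],
)

```text
clock: 90.5
tcp_pos: [0.698, 0.1371, 0.0865]
orientation: [0.653, -0.272, 0.653, 0.272]
wrist_force: [-0.2, -0.4, -0.8]
finger_gap: 0.015
```

```bash
python3 - <<'E'
from h import *
w=cap('wrist','w46.png');s=cap('scene','s46.png')
a=s['pixels'];cv2.imwrite('pics/s46z.png',cv2.resize(a[130:290,230:440],None,fx=3.7,fy=3.7,interpolation=2))
st()
E
```

```text
{'clock': 90.6, 'joint_pos': [0.081, 0.626, 0.269, 1.214, -0.0, -0.707], 'qvel': [-0.0, -0.001, -0.002, 0.002, 0.0, 0.001], 'tau': [0.006, -64.261, 29.582, 0.009, -0.007, 0.0], 'tcp_pos': [0.698, 0.137, 0.087], 'orientation': [0.653, -0.272, 0.653, 0.272], 'wrist_force': [-0.491, -0.059, -0.761], 'ft_torque': [0.004, -0.028, -0.025], 'finger_gap': 0.015}
```

Call:
servo_tool(
  moves=[
    [0, 0, -0.6, 0, 0.85],
    [0, 0, -0.6, 0, 0.85],
    [0, 0, -0.6, 0, 0.85],
    [0, 0, -0.6, 0, 0.85],
    [0, 0, -0.6, 0, 0.85],
    [0, 0, -0.6, 0, 0.85],
    [0, 0, -0.6, 0, 0.85],
    [0, 0, 0, 0, 0.85],
    [0, 0, 0, 0, 0.85],
    [0, 0, 0, 0, 0.85],
  ],
)

```text
clock: 91.85
tcp_pos: [0.6748, 0.1067, 0.0902]
orientation: [0.657, -0.273, 0.648, 0.27]
wrist_force: [10.9, 0.1, 3.0]
finger_gap: 0.0152
```

```bash
python3 - <<'E'
from h import *
w=cap('wrist','w47.png');s=cap('scene','s47.png')
a=s['pixels'];cv2.imwrite('pics/s47z.png',cv2.resize(a[130:290,230:440],None,fx=3.7,fy=3.7,interpolation=2))
st()
E
```

```text
{'clock': 91.95, 'joint_pos': [0.04, 0.554, 0.155, 1.158, -0.001, -0.748], 'qvel': [-0.001, -0.0, -0.001, 0.0, 0.001, 0.001], 'tau': [0.694, -56.508, 21.874, 4.796, 0.171, 0.274], 'tcp_pos': [0.675, 0.107, 0.09], 'orientation': [0.657, -0.273, 0.648, 0.27], 'wrist_force': [9.391, 0.019, 2.614], 'ft_torque': [-0.03, -2.56, 0.269], 'finger_gap': 0.015}
```

Call:
servo_tool(
  moves=[
    [0, 0, -0.4, 0, 0.85],
    [0.4, 0, 0, 0, 0.85],
    [0, 0, 0, 0, 0.6],
    [0, 0, 0, 0, 0.45],
    [0, 0, 0, 0, 0.35],
    [0, 0, 0, 0, 0.35],
    [0, 0, 0, 0, 0.35],
    [-1, 0, 0, 0, 0.3],
    [-3, 0, 0, 0, 0.3],
    [-4, 0, 0, 0, 0.2],
  ],
)

```text
clock: 93.2
tcp_pos: [0.6648, 0.1043, 0.163]
orientation: [0.652, -0.271, 0.654, 0.272]
wrist_force: [-0.2, -0.2, 0.4]
finger_gap: 0.0341
```

```bash
python3 - <<'E'
from h import *
w=cap('wrist','w48.png');s=cap('scene','s48.png')
a=s['pixels'];cv2.imwrite('pics/s48z.png',cv2.resize(a[130:290,230:440],None,fx=3.7,fy=3.7,interpolation=2))
st()
rows([.51,.236,.12],np.pi/2-.03,n=10)
rects('drv_a',s,.012)
E
```

```text
{'clock': 93.3, 'joint_pos': [0.037, 0.516, 0.286, 1.331, -0.0, -0.752], 'qvel': [-0.001, 0.026, -0.074, -0.065, 0.0, 0.0], 'tau': [-0.107, -56.503, 28.631, 0.841, -0.009, 0.0], 'tcp_pos': [0.668, 0.104, 0.169], 'orientation': [0.656, -0.273, 0.65, 0.27], 'wrist_force': [0.117, -0.544, 0.626], 'ft_torque': [0.006, -0.081, 0.01], 'finger_gap': 0.034}
clk 93.3 tcp [0.6685 0.1045 0.1689] gap 0.0339 F [ 0.1 -0.5  0.6] turn 0.818 j6-> 0.46 d world [-0.1585  0.1315 -0.0489] n 10
  [0.47, 2.05, -0.19] 0.082
  [0.47, 2.03, -0.36] 0.082
  [0.47, 2.0, -0.52] 0.082
  [0.47, 1.95, -0.68] 0.082
  [0.47, 1.89, -0.84] 0.082
  [0.47, 1.81, -0.99] 0.082
  [0.47, 1.72, -1.13] 0.082
  [0.47, 1.62, -1.27] 0.082
  [0.47, 1.52, -1.4] 0.082
  [0.47, 1.4, -1.52] 0.082
drv_a 0.5 [416. 234.] [0.4927 0.2413] [ 24.7 143.5] long yaw 3.12
drv_a 0.48 [309. 203.] [ 0.5719 -0.0342] [ 23.1 135.3] long yaw 0.803
drv_a 0.4 [301. 215.] [ 0.6213 -0.0027] [18.7 65.7] long yaw 1.336
```

Call:
servo_tool(
  moves=[
    [0, 2.0, -0.2, 0.08, 0],
    [0.5, 2.0, -0.4, 0.08, 0],
    [0.5, 2.0, -0.5, 0.08, 0],
    [0.5, 2.0, -0.7, 0.08, 0],
    [0.5, 1.9, -0.8, 0.08, 0],
    [0.5, 1.8, -1.0, 0.08, 0],
    [0.5, 1.7, -1.1, 0.08, 0],
    [0.5, 1.6, -1.3, 0.08, 0],
    [0.5, 1.5, -1.4, 0.09, 0],
    [0.5, 1.4, -1.5, 0.09, 0],
  ],
)

```text
clock: 94.6
tcp_pos: [0.5049, 0.234, 0.1166]
orientation: [0.707, 0.012, 0.707, -0.012]
wrist_force: [-0.5, 0.3, -0.0]
finger_gap: 0.0429
```

```bash
python3 - <<'E'
from h import *
w=cap('wrist','w49.png')
rects('drv_a',w,.016)
to([.512,.235,-.031],np.pi/2-.03)
E
```

```text
drv_a 0.6 [176. 384.] [0.7401 0.0559] [15.1 24.5] long yaw 2.359
drv_a 0.58 [323. 162.] [0.4936 0.2406] [ 17.9 138.7] long yaw 3.121
drv_a 0.42 [166. 395.] [0.7501 0.0436] [ 9.9 26.7] long yaw 2.365
clock 94.7 tcp [0.5035 0.2344 0.1164] yaw 1.541 j6 0.32 gap 0.0428 F [-0.1 -0.2 -0.1] | turn -0.0 alt 3.141 -> j6? shift cm [14.74  0.09  0.9 ]
```

Call:
servo_tool(
  moves=[
    [4, 0.5, 0.9, 0, 0.05],
    [4, 0, 0, 0, 0.05],
    [3, 0, 0, 0, 0.05],
    [2.3, 0, 0, 0, 0.05],
    [1.0, 0, 0, 0, 0.05],
    [0.4, 0, 0, 0, 0.05],
    [0, 0, 0, 0, 0.3],
    [0, 0, 0, 0, 0.7],
    [0, 0, 0, 0, 0.85],
    [0, 0, 0, 0, 0.85],
  ],
)

```text
clock: 95.95
tcp_pos: [0.5162, 0.2388, -0.0283]
orientation: [0.708, 0.011, 0.706, -0.011]
wrist_force: [0.2, -0.9, 6.4]
finger_gap: 0.015
```

Call:
servo_tool(
  moves=[
    [0, 0, 0, 0, 0.85],
    [0, 0, 0, 0, 0.85],
    [-1, 0, 0, 0, 0.85],
    [-4, 0, 0, 0, 0.85],
    [-5, 0, 0, 0, 0.85],
    [-5, 0, 0, 0, 0.85],
    [0, -3, 2, 0, 0.85],
    [0, -4, 2, 0, 0.85],
    [0, -4, 2, 0, 0.85],
    [0, 0, 0, 0, 0.85],
  ],
)

```text
clock: 97.2
tcp_pos: [0.5728, 0.124, 0.1207]
orientation: [0.707, 0.013, 0.707, -0.013]
wrist_force: [0.2, 0.7, -0.5]
finger_gap: 0.0152
```

```bash
python3 - <<'E'
from h import *
w=cap('wrist','w50.png')
to([.610,.10,.06],np.pi/2)
E
```

```text
clock 97.25 tcp [0.5719 0.1254 0.1206] yaw 1.536 j6 0.11 gap 0.0148 F [-0.1  1.3  0.5] | turn -0.035 alt 3.107 -> j6? shift cm [ 6.06 -2.54  3.82]
```

Call:
servo_tool(
  moves=[
    [1, -0.9, 1.9, -0.02, 0.85],
    [2, -0.8, 1.9, -0.01, 0.85],
    [2.9, 0, 0, 0, 0.85],
    [0.8, 0, 0, 0, 0.85],
    [0.7, 0, 0, 0, 0.85],
    [0.6, 0, 0, 0, 0.85],
    [0.5, 0, 0, 0, 0.85],
    [0.4, 0, 0, 0, 0.85],
    [0.4, 0, 0, 0, 0.85],
    [0.2, 0, 0, 0, 0.85],
  ],
)

```text
clock: 98.5
tcp_pos: [0.6096, 0.1111, 0.0281]
orientation: [0.708, 0.001, 0.706, 0.001]
wrist_force: [-1.9, 3.3, 9.0]
finger_gap: 0.0148
```

```bash
python3 - <<'E'
from h import *
w=cap('wrist','w51.png');st()
print({v:tilt(w,(317,v)) for v in(100,110,120,130,140)})
E
```

```text
{'clock': 98.55, 'joint_pos': [0.05, 0.491, -0.113, 0.965, 0.002, 0.049], 'qvel': [0.002, -0.004, -0.002, 0.011, -0.001, -0.001], 'tau': [-2.392, -49.855, 25.545, -1.05, -0.849, 0.106], 'tcp_pos': [0.609, 0.111, 0.028], 'orientation': [0.708, 0.001, 0.706, 0.001], 'wrist_force': [-3.948, 2.626, 8.123], 'ft_torque': [0.533, 0.211, 0.123], 'finger_gap': 0.015}
{100: 28, 110: 35, 120: 41, 130: 47, 140: 53}
```

Call:
servo_tool(
  moves=[
    [-4, 0, 0, 0, 0.85],
    [-4, 0, 0, 0, 0.85],
    [-4, 0, -0.5, 0, 0.85],
    [0, 0.5, 0.6, -0.18, 0.85],
    [0, 0.5, 0.6, -0.18, 0.85],
    [0, 0.5, 0.6, -0.18, 0.85],
    [0, 0, 0.6, -0.18, 0.85],
    [0, 0, 0.6, -0.18, 0.85],
    [0, 0, 0.6, -0.18, 0.85],
    [0, 0, 0.6, -0.18, 0.85],
  ],
)

```text
clock: 99.8
tcp_pos: [0.6346, 0.1449, 0.1462]
orientation: [0.57, -0.418, 0.57, 0.418]
wrist_force: [0.5, 0.0, -0.9]
finger_gap: 0.0153
```

```bash
python3 - <<'E'
from h import *
to([.652,.147,.14],np.pi)
E
```

```text
clock 99.8 tcp [0.6346 0.1449 0.1462] yaw 2.836 j6 -1.16 gap 0.0153 F [ 0.5  0.  -0.9] | turn -0.305 alt 2.836 -> j6? shift cm [ 0.62 -1.74  0.21]
```

Call:
servo_tool(
  moves=[
    [0, 0, 0, -0.15, 0.85],
    [0, 0, 0, -0.15, 0.85],
    [0, -0.9, 0.1, 0, 0.85],
    [0, -0.9, 0.1, 0, 0.85],
    [0, 0, 0, 0, 0.85],
    [0, 0, 0, 0, 0.85],
    [0, 0, 0, 0, 0.85],
    [0, 0, 0, 0, 0.85],
    [0, 0, 0, 0, 0.85],
    [0, 0, 0, 0, 0.85],
  ],
)

```text
clock: 101.05
tcp_pos: [0.6535, 0.1454, 0.1456]
orientation: [0.503, -0.497, 0.503, 0.497]
wrist_force: [-0.3, 0.9, 0.5]
finger_gap: 0.015
```

```bash
python3 - <<'E'
from h import *
w=cap('wrist','w52.png')
to([.652,.147,.086],np.pi)
E
```

```text
clock 101.1 tcp [0.6535 0.1454 0.1456] yaw 3.129 j6 -1.46 gap 0.0151 F [ 0.1 -0.5 -0.3] | turn -0.013 alt 3.129 -> j6? shift cm [5.96 0.15 0.16]
```

Call:
servo_tool(
  moves=[
    [2, 0, 0.1, 0, 0.85],
    [2, 0, 0, 0, 0.85],
    [1.7, 0, 0, 0, 0.85],
    [0, 0, -0.6, 0, 0.85],
    [0, 0, -0.6, 0, 0.85],
    [0, 0, -0.6, 0, 0.85],
    [0, 0, -0.6, 0, 0.85],
    [0, 0, -0.6, 0, 0.85],
    [0, 0, -0.6, 0, 0.85],
    [0, 0, 0, 0, 0.85],
  ],
)

```text
clock: 102.35
tcp_pos: [0.657, 0.1129, 0.0908]
orientation: [0.506, -0.498, 0.499, 0.496]
wrist_force: [5.0, 7.2, 1.3]
finger_gap: 0.0149
```

```bash
python3 - <<'E'
from h import *
w=cap('wrist','w53.png');s=cap('scene','s53.png')
a=s['pixels'];cv2.imwrite('pics/s53z.png',cv2.resize(a[130:290,230:440],None,fx=3.7,fy=3.7,interpolation=2))
st()
E
```

```text
{'clock': 102.45, 'joint_pos': [0.048, 0.527, 0.11, 1.145, 0.004, -1.512], 'qvel': [-0.002, 0.001, -0.001, -0.0, 0.001, -0.0], 'tau': [-3.858, -56.887, 24.835, 2.91, -2.065, 0.266], 'tcp_pos': [0.657, 0.113, 0.09], 'orientation': [0.506, -0.498, 0.499, 0.497], 'wrist_force': [5.304, 5.584, 1.383], 'ft_torque': [1.614, -1.557, 0.237], 'finger_gap': 0.015}
```

Call:
servo_tool(
  moves=[
    [0, 0, -0.5, 0, 0.85],
    [0, 0, -0.5, 0, 0.85],
    [0, 0, -0.5, 0, 0.85],
    [0, 0, -0.5, 0, 0.85],
    [0, 0, -0.3, 0, 0.85],
    [0, 0, 0, 0, 0.85],
    [0, 0, 0, 0, 0.85],
    [0, 0, 0, 0, 0.85],
    [0, 0, 0, 0, 0.85],
    [0, 0, 0, 0, 0.85],
  ],
)

```text
clock: 103.7
tcp_pos: [0.6559, 0.0892, 0.0903]
orientation: [0.505, -0.498, 0.5, 0.496]
wrist_force: [4.4, 3.5, 1.7]
finger_gap: 0.0152
```

```bash
python3 - <<'E'
from h import *
w=cap('wrist','w54.png');s=cap('scene','s54.png')
a=s['pixels'];cv2.imwrite('pics/s54z.png',cv2.resize(a[130:290,230:440],None,fx=3.7,fy=3.7,interpolation=2))
st()
E
```

```text
{'clock': 103.8, 'joint_pos': [0.012, 0.52, 0.097, 1.142, 0.003, -1.547], 'qvel': [0.0, -0.0, 0.001, -0.003, 0.0, 0.002], 'tau': [-2.572, -55.808, 25.348, 2.032, -1.477, 0.092], 'tcp_pos': [0.656, 0.089, 0.09], 'orientation': [0.505, -0.498, 0.5, 0.496], 'wrist_force': [4.745, 4.399, 2.584], 'ft_torque': [1.086, -1.134, 0.089], 'finger_gap': 0.015}
```

Call:
servo_tool(
  moves=[
    [0.3, 0, 0, 0, 0.85],
    [0, 0, 0, 0, 0.65],
    [0, 0, 0, 0, 0.5],
    [0, 0, 0, 0, 0.4],
    [0, 0, 0, 0, 0.4],
    [0, 0, 0, 0, 0.4],
    [-1, 0, 0, 0, 0.35],
    [-3, 0, 0, 0, 0.35],
    [-4, 0, 0, 0, 0.35],
    [-2, 0, 0, 0, 0.3],
  ],
)

```text
clock: 105.05
tcp_pos: [0.6539, 0.0874, 0.1891]
orientation: [0.504, -0.498, 0.502, 0.496]
wrist_force: [-0.3, -0.9, 1.0]
finger_gap: 0.0301
```

```bash
python3 - <<'E'
from h import *
w=cap('wrist','w55.png');s=cap('scene','s55.png')
a=s['pixels'];cv2.imwrite('pics/s55z.png',cv2.resize(a[130:290,230:440],None,fx=3.7,fy=3.7,interpolation=2))
st()
k=knob(1.74);print(k)
rows([k[0],k[1],.19],SY+np.pi/2,n=16)
E
```

```text
{'clock': 105.15, 'joint_pos': [0.011, 0.482, 0.281, 1.364, -0.0, -1.547], 'qvel': [-0.0, 0.028, -0.068, -0.046, 0.001, -0.001], 'tau': [-0.051, -56.854, 30.035, 0.51, -0.005, 0.0], 'tcp_pos': [0.655, 0.087, 0.19], 'orientation': [0.505, -0.498, 0.502, 0.495], 'wrist_force': [0.627, 0.629, -0.089], 'ft_torque': [0.107, -0.076, -0.026], 'finger_gap': 0.03}
[0.50753173 0.39817904 0.16442911]
clk 105.15 tcp [0.6546 0.0874 0.1895] gap 0.0298 F [ 0.6  0.6 -0.1] turn -0.878 j6-> -1.77 d world [-0.1471  0.3107  0.0005] n 16
  [-0.01, 0.94, 1.93] -0.055
  [-0.01, 0.84, 1.98] -0.055
  [-0.01, 0.73, 2.02] -0.055
  [-0.01, 0.61, 2.06] -0.055
  [-0.01, 0.5, 2.09] -0.055
  [-0.01, 0.39, 2.11] -0.055
  [-0.01, 0.27, 2.13] -0.055
  [-0.01, 0.15, 2.14] -0.055
  [-0.01, 0.03, 2.15] -0.055
  [-0.01, -0.08, 2.15] -0.055
  [-0.01, -0.2, 2.14] -0.055
  [-0.01, -0.32, 2.13] -0.055
  [-0.01, -0.43, 2.1] -0.055
  [-0.01, -0.55, 2.08] -0.055
  [-0.01, -0.66, 2.04] -0.055
  [-0.01, -0.77, 2.0] -0.055
```

```bash
cat >> h.py <<'E'
def tri2(p,a,q,b):
    o1,d1=ray(p,a);o2,d2=ray(q,b)
    d1/=np.linalg.norm(d1);d2/=np.linalg.norm(d2)
    k=np.linalg.lstsq(np.c_[d1,-d2],o2-o1,rcond=None)[0]; u,v=o1+d1*k[0],o2+d2*k[1]; return (u+v)/2,np.linalg.norm(u-v)
E
python3 - <<'E'
from h import *
w=cap('wrist');s=cap('scene')
z=lambda x,y:(230+x/3.7,130+y/3.7)
tip,e=tri2(w,(326,285),s,z(392,200)); j,e2=tri2(w,(321,240),s,z(362,238)); print('D4 tip',tip.round(4),e,'joint',j.round(4),e2)
d=(tip-j);print(np.linalg.norm(d)); d/=np.linalg.norm(d); print('lean',np.arccos(d[2]),'center',tip-.07*d, np.hypot(*((tip-.07*d)[:2]-[.673,.087])))
tip,e=tri2(w,(235,206),s,z(234,286)); print('D1 tip',tip.round(4),e)
cv2.imwrite('pics/w55z.png',cv2.resize(w['pixels'][140:300,220:360],None,fx=5,fy=5,interpolation=2)[:, :])
EE=1
E
python3 - <<'E'
import cv2
a=cv2.imread('pics/w55z.png');cv2.imwrite('pics/w55zz.png',cv2.resize(a,(525,600)))
E
```

```text
D4 tip [0.6481 0.1393 0.1731] 0.0016709847590235967 joint [0.651  0.1181 0.1384] 0.002826339047930726
0.04078575844767605
lean 0.554847862622364 center [0.65308811 0.10280173 0.11360307] 0.025420029978861464
D1 tip [0.7249 0.0893 0.1291] 0.00028561532473201056
```

Call:
servo_tool(
  moves=[
    [0, 1.9, 3.9, -0.11, 0],
    [0, 1.4, 4.0, -0.11, 0],
    [0, 1.0, 4.2, -0.11, 0],
    [0, 0.5, 4.3, -0.11, 0],
    [0, 0, 4.3, -0.11, 0],
    [0, -0.4, 4.3, -0.11, 0],
    [0, -0.9, 4.2, -0.11, 0],
    [0, -1.3, 4.1, -0.11, 0],
    [0, 0, 0, 0, 0],
    [0, 0, 0, 0, 0],
  ],
)

```text
clock: 106.5
tcp_pos: [0.506, 0.3987, 0.1842]
orientation: [0.243, -0.663, 0.244, 0.664]
wrist_force: [0.2, -0.6, 0.3]
finger_gap: 0.0431
```

```bash
python3 - <<'E'
from h import *
k=knob(1.74)
w=cap('wrist','w56.png')
print(proj(w,k),[(x['conf'],x['location'],atz(w,x['location'],k[2])) for x in models.pinpoint('lever_knob',w)])
to([k[0],k[1],.119],SY+np.pi/2)
E
```

```text
[316.85216841 217.20139928] [(0.95, [314.8, 203.1], array([0.51640737, 0.39253903, 0.16442911]))]
clock 106.6 tcp [0.5068 0.3981 0.1848] yaw -2.276 j6 -1.89 gap 0.0427 F [-0.  -1.3 -0.1] | turn 0.0 alt -3.141 -> j6? shift cm [ 6.58 -0.06 -0.05]
```

Call:
servo_tool(
  moves=[
    [2, 0, -0.5, 0, 0],
    [2, 0, 0, 0, 0],
    [1.5, 0, 0, 0, 0],
    [1, 0, 0, 0, 0],
    [0, 0, 0, 0, 0.2],
    [0, 0, 0, 0, 0.5],
    [0, 0, 0, 0, 0.8],
    [0, 0, 0, 0, 0.8],
    [0, 0, 0, 0, 0.8],
    [0, 0, 0, 0, 0.8],
  ],
  grip_force=40,
)

```text
clock: 107.85
tcp_pos: [0.5106, 0.3961, 0.1215]
orientation: [-0.244, 0.664, -0.243, -0.664]
wrist_force: [-1.6, -1.5, 5.1]
finger_gap: 0.019
```

```bash
python3 - <<'E'
from h import *
s=cap('scene','s57.png')
a=s['pixels'];cv2.imwrite('pics/s57z.png',cv2.resize(a[170:300,360:520],None,fx=4.5,fy=4.5,interpolation=2))
st()
R=toolR(env.get_state())
prev=knob(1.7)
for q in np.r_[np.arange(1.55,0,-.15),0]:
  k=knob(q);print(round(q,2),(R.T@(k-prev)*100).round(2));prev=k
E
```

```text
{'clock': 107.9, 'joint_pos': [0.536, 0.479, 0.109, 1.2, -0.0, -1.902], 'qvel': [0.0, -0.0, -0.001, 0.001, 0.001, -0.0], 'tau': [0.39, -53.006, 28.203, -0.945, 0.272, -0.036], 'tcp_pos': [0.511, 0.396, 0.121], 'orientation': [-0.244, 0.664, -0.243, -0.664], 'wrist_force': [-1.495, -1.784, 5.51], 'ft_torque': [-0.433, 0.34, -0.025], 'finger_gap': 0.019}
1.55 [-0.09  0.   -1.65]
1.4 [ 0.16  0.   -1.64]
1.25 [ 0.4  0.  -1.6]
1.1 [ 0.64  0.   -1.52]
0.95 [ 0.86  0.   -1.41]
0.8 [ 1.06  0.   -1.26]
0.65 [ 1.23  0.   -1.09]
0.5 [ 1.38  0.   -0.9 ]
0.35 [ 1.5   0.   -0.68]
0.2 [ 1.59  0.   -0.45]
0.05 [ 1.64  0.   -0.2 ]
0.0 [ 0.55  0.   -0.01]
```

Call:
servo_tool(
  moves=[
    [-0.1, 0, -1.6, 0, 0.8],
    [0.2, 0, -1.6, 0, 0.8],
    [0.4, 0, -1.6, 0, 0.8],
    [0.6, 0, -1.5, 0, 0.8],
    [0.9, 0, -1.4, 0, 0.8],
    [1.1, 0, -1.3, 0, 0.8],
    [1.2, 0, -1.1, 0, 0.8],
    [1.4, 0, -0.9, 0, 0.8],
    [1.5, 0, -0.7, 0, 0.8],
    [0, 0, 0, 0, 0.8],
  ],
)

```text
clock: 109.15
tcp_pos: [0.6027, 0.3173, 0.0483]
orientation: [-0.244, 0.665, -0.245, -0.662]
wrist_force: [3.8, -6.1, 4.5]
finger_gap: 0.0188
```

```bash
python3 - <<'E'
from h import *
to([.605,.3152,.0102],SY+np.pi/2)
E
```

```text
clock 109.15 tcp [0.6027 0.3173 0.0483] yaw -2.277 j6 -2.07 gap 0.0188 F [ 3.8 -6.1  4.5] | turn -0.001 alt 3.141 -> j6? shift cm [ 3.81  0.01 -0.29]
```

Call:
servo_tool(
  moves=[
    [1.5, 0, -0.2, 0, 0.8],
    [1.3, 0, -0.1, 0, 0.8],
    [0.7, 0, 0, 0, 0.8],
    [0.3, 0, 0, 0, 0.8],
    [0.1, 0, 0, 0, 0.8],
    [0, 0, 0, 0, 0.8],
    [0, 0, 0, 0, 0.8],
    [0, 0, 0, 0, 0.8],
    [0, 0, 0, 0, 0.8],
    [0, 0, 0, 0, 0.8],
  ],
)

```text
clock: 110.4
tcp_pos: [0.6068, 0.3139, 0.0105]
orientation: [-0.244, 0.666, -0.246, -0.66]
wrist_force: [7.8, -13.0, 4.2]
finger_gap: 0.019
```

```bash
python3 - <<'E'
from h import *
s=cap('scene','s58.png')
a=s['pixels'];cv2.imwrite('pics/s58z.png',cv2.resize(a[170:300,360:520],None,fx=4.5,fy=4.5,interpolation=2))
st()
E
```

```text
{'clock': 110.45, 'joint_pos': [0.364, 0.617, 0.058, 1.008, -0.008, -2.07], 'qvel': [-0.002, -0.001, -0.001, 0.001, 0.0, -0.001], 'tau': [9.814, -58.868, 24.757, 0.873, 3.646, 0.053], 'tcp_pos': [0.607, 0.314, 0.01], 'orientation': [-0.244, 0.666, -0.246, -0.66], 'wrist_force': [6.575, -12.412, 4.486], 'ft_torque': [-2.135, -1.053, 0.029], 'finger_gap': 0.019}
```

Call:
servo_tool(
  moves=[
    [0, 0, 0, 0, 0.4],
    [0, 0, 0, 0, 0.2],
    [0, 0, 0, 0, 0],
    [-2, 0, 0, 0, 0],
    [-3, 0, 0, 0, 0],
    [-3, 0, 0, 0, 0.5],
    [0, 0, 0, 0, 1],
    [0, 0, 0, 0, 1],
    [0, 0, 0, 0, 1],
    [0, 0, 0, 0, 1],
  ],
)

```text
clock: 111.7
tcp_pos: [0.6012, 0.3181, 0.0883]
orientation: [0.243, -0.663, 0.244, 0.664]
wrist_force: [-0.4, 0.4, -0.0]
finger_gap: -0.0001
```

```bash
python3 - <<'E'
from h import *
s=cap('scene','s59.png');w=cap('wrist','w59.png')
a=s['pixels'];cv2.imwrite('pics/s59z.png',cv2.resize(a[170:300,360:520],None,fx=4.5,fy=4.5,interpolation=2))
st()
for q in(0,.06,.12,.2): print(q,((proj(s,knob(q))-[360,170])*4.5).round(),((proj(s,knob(0)+np.r_[SX*.11,0])-[360,170])*4.5).round())
print([(x['conf'],(np.array(x['location'])-[360,170])*4.5) for n in('lever_knob','lever_hinge') for x in models.pinpoint(n,s)])
E
```

```text
{'clock': 111.8, 'joint_pos': [0.369, 0.564, 0.168, 1.176, -0.0, -2.069], 'qvel': [0.002, -0.003, 0.005, -0.0, 0.0, 0.001], 'tau': [0.027, -60.547, 29.039, 0.016, 0.001, -0.0], 'tcp_pos': [0.601, 0.318, 0.089], 'orientation': [0.243, -0.663, 0.244, 0.664], 'wrist_force': [0.414, 0.219, 0.043], 'ft_torque': [-0.008, 0.028, -0.0], 'finger_gap': -0.0}
0 [233. 385.] [469. 368.]
0.06 [235. 374.] [469. 368.]
0.12 [238. 363.] [469. 368.]
0.2 [243. 348.] [469. 368.]
[(0.87, array([237.15, 379.8 ])), (0.16, array([-565.65, -124.65])), (0.73, array([471.15, 366.3 ]))]
```

Call:
servo_tool(
  moves=[
    [1.5, 0, 0, 0, 1],
    [1.5, 0, 0, 0, 1],
    [1.0, 0, 0, 0, 1],
    [0.6, 0, 0, 0, 1],
    [0.4, 0, 0, 0, 1],
    [0.3, 0, 0, 0, 1],
    [0, 0, 0, 0, 1],
    [0, 0, 0, 0, 1],
    [0, 0, 0, 0, 1],
    [0, 0, 0, 0, 1],
  ],
)

```text
clock: 113.15
tcp_pos: [0.602, 0.3184, 0.0368]
orientation: [-0.244, 0.664, -0.244, -0.664]
wrist_force: [0.0, -1.1, -0.2]
finger_gap: 0.0003
```

Call:
servo_tool(
  moves=[
    [0.3, 0, 0, 0, 1],
    [0, 0, 0, 0, 1],
    [0.3, 0, 0, 0, 1],
    [0, 0, 0, 0, 1],
    [0.2, 0, 0, 0, 1],
    [0, 0, 0, 0, 1],
    [0, 0, 0, 0, 1],
    [0, 0, 0, 0, 1],
    [0, 0, 0, 0, 1],
    [0, 0, 0, 0, 1],
  ],
)

```text
clock: 114.4
tcp_pos: [0.6026, 0.3187, 0.033]
orientation: [-0.244, 0.665, -0.243, -0.663]
wrist_force: [-6.6, -3.2, 20.9]
finger_gap: -0.0002
```

Call:
servo_tool(
  moves=[
    [-2, 0, 0, 0, 1],
    [-4, 0, 0, 0, 1],
    [-4, 0, 0, 0, 1],
    [-4, 0, 0, 0, 1],
    [-3, 0, 0, 0, 1],
    [0, 0, 0, 0, 1],
    [0, 0, 0, 0, 1],
    [0, 0, 0, 0, 1],
    [0, 0, 0, 0, 1],
    [0, 0, 0, 0, 1],
  ],
)

```text
clock: 115.65
tcp_pos: [0.6016, 0.3183, 0.1979]
orientation: [0.243, -0.664, 0.244, 0.664]
wrist_force: [-0.3, 0.3, -0.8]
finger_gap: -0.0004
```

```bash
python3 - <<'E'
from workcell import optics,models
import cv2
for n in ("scene","top"):
    p=optics.read_camera(n); cv2.imwrite(f"pics/fin_{n}.png",p["pixels"])
    if n=="scene":
        print(models.pinpoint("lever_knob",p)[:1],models.pinpoint("lid_front",p)[:1])
    for c in("drv_a","mod_b"):print(n,c,[(d["conf"],d["location"]) for d in models.outline_of(c,p)])
im=cv2.imread("pics/fin_scene.png"); E
E
```

```text
[{'location': [414.1, 252.5], 'conf': 0.97}] [{'location': [273.3, 156.2], 'conf': 0.65}]
scene drv_a [(0.65, [313.4, 213.9]), (0.58, [324.9, 203.7]), (0.57, [304.4, 214.2]), (0.52, [253.7, 151.5])]
scene mod_b [(0.75, [195.7, 176.6]), (0.64, [352.1, 257.3])]
top drv_a [(0.43, [297.6, 166.1]), (0.34, [310.6, 170.3]), (0.32, [424.6, 207.6])]
top mod_b [(0.56, [272.3, 166.1]), (0.48, [432.3, 151.8]), (0.42, [214.8, 196.6])]Traceback (most recent call last):
  File "<stdin>", line 8, in <module>
NameError: name 'E' is not defined
```

View pics/fin_scene.png

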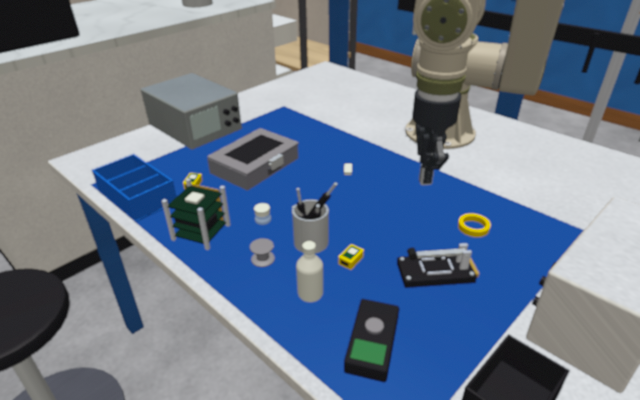

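View pics/fin_top.png

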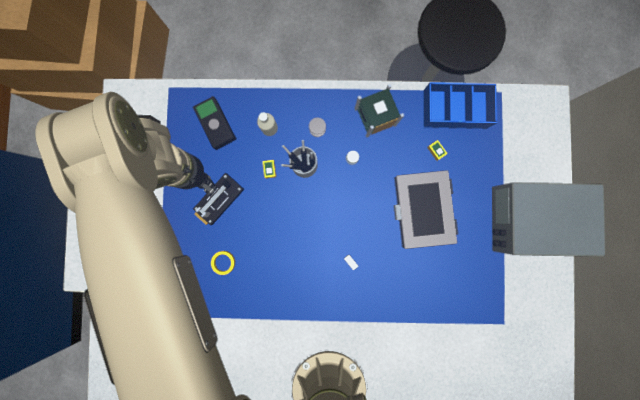

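```bash
python3 - <<'X'
import cv2,numpy as np
a=cv2.imread("pics/fin_scene.png"); b=cv2.imread("pics/fin_top.png")
A=cv2.resize(a[170:255,270:360],(390,368),interpolation=3); B=cv2.resize(b[125:195,265:340],(394,368),interpolation=3)
C=cv2.resize(a[230:290,385:485],(390,230),interpolation=3); D=cv2.resize(a[120:190,200:305],(394,230),interpolation=3)
cv2.imwrite("pics/finz.png",np.vstack([np.hstack([A,B]),np.hstack([C,D])]))
X
```

```text
(no output)
```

View pics/finz.png

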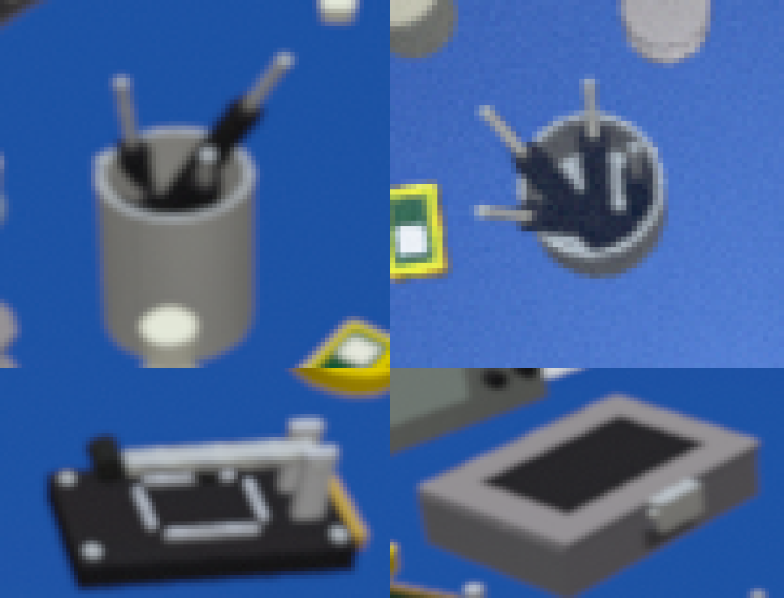

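```bash
grep -n "^def" -A6 h.py | head -120; ls pics | tail -30
```

```text
3:def cap(name,fn=None):
4-    p=optics.read_camera(name)
5-    if fn: cv2.imwrite('pics/'+fn,p['pixels'])
6-    return p
7:def K(p):
8-    f=200/np.tan(np.radians(p['vertical_fov'])/2); return f
9:def ray(p,uv):
10-    f=K(p); d=np.array([(uv[0]-p['cx'])/f,(uv[1]-p['cy'])/f]); 
11-    u=d.copy()
12-    for _ in range(30): u=d/(1+p['k1']*(u@u))
13-    E=np.array(p['extrinsics']);R=E[:3,:3];t=E[:3,3]
14-    return -R.T@t, R.T@np.array([u[0],-u[1],-1.])
15:def atz(p,uv,z):
16-    o,d=ray(p,uv); return o+d*(z-o[2])/d[2]
17:def proj(p,X):
18-    E=np.array(p['extrinsics']);c=E[:3,:3]@np.asarray(X)+E[:3,3]
19-    u=np.array([c[0],-c[1]])/-c[2]; u=u*(1+p['k1']*(u@u)); return u*K(p)+[p['cx'],p['cy']]
20:def st():
21-    s=env.get_state(); print({k:np.round(v,3).tolist() for k,v in s.items()}); return s
22-from scipy.spatial.transform import Rotation as Ro
23:def toolR(s): 
24-    q=s['orientation']; return Ro.from_quat([q[1],q[2],q[3],q[0]]).as_matrix()
25:def to(P,jaw=None,s=None,pr=True):
26-    """P=TCP target world; jaw=yaw of jaw axis (mod pi). prints turn about tool x, then shift in t
[... 1847 characters left out ...]
  T=env.get_state()['tcp_pos']; R=toolR(env.get_state()); d=-R[:,2]
72-    b=min(range(0,90),key=lambda th:abs(proj(w,T+[0,0,.039]+d*low*np.cos(np.radians(th))-np.array([0,0,low*np.sin(np.radians(th))]))[1]-uv[1]));return b
73:def tri2(p,a,q,b):
74-    o1,d1=ray(p,a);o2,d2=ray(q,b)
75-    d1/=np.linalg.norm(d1);d2/=np.linalg.norm(d2)
76-    k=np.linalg.lstsq(np.c_[d1,-d2],o2-o1,rcond=None)[0]; u,v=o1+d1*k[0],o2+d2*k[1]; return (u+v)/2,np.linalg.norm(u-v)
w36.png
w37.png
w38.png
w39.png
w4.png
w40.png
w41.png
w42.png
w43.png
w44.png
w45.png
w46.png
w47.png
w48.png
w49.png
w5.png
w50.png
w51.png
w52.png
w53.png
w54.png
w55.png
w55z.png
w55zz.png
w56.png
w59.png
w6.png
w6z.png
w7.png
wrist0.png
```

```bash
python3 - <<'X'
from h import *
p=cap('scene');q=cap('top')
S=[(298.2,188.5),(335.8,183.9),(318,205.8)]
T=[(283.1,145.9),(282.1,164.9),(302.9,140.6),(312,152)]
for s in S:
    for t in T:
        X,e=tri2(p,np.array(s),q,np.array(t)); print(s,t,X.round(4),round(e*1000,1))
s=env.get_state();rows(np.array([.60,.087,.25]),None,10,s)
X
```

```text
(298.2, 188.5) (283.1, 145.9) [0.7099 0.1211 0.1831] 40.7
(298.2, 188.5) (282.1, 164.9) [0.6764 0.1121 0.1639] 77.9
(298.2, 188.5) (302.9, 140.6) [0.7107 0.087  0.1691] 6.7
(298.2, 188.5) (312, 152) [0.686  0.062  0.1455] 3.8
(335.8, 183.9) (283.1, 145.9) [0.6816 0.147  0.1946] 34.5
(335.8, 183.9) (282.1, 164.9) [0.6465 0.138  0.1725] 0.7
(335.8, 183.9) (302.9, 140.6) [0.6827 0.1156 0.1857] 83.0
(335.8, 183.9) (312, 152) [0.6573 0.0923 0.1631] 83.4
(318, 205.8) (283.1, 145.9) [0.7023 0.1398 0.1463] 1.1
(318, 205.8) (282.1, 164.9) [0.6667 0.1306 0.1227] 36.0
(318, 205.8) (302.9, 140.6) [0.7036 0.1059 0.1335] 51.5
(318, 205.8) (312, 152) [0.6776 0.0808 0.1073] 50.5
clk 116.15 tcp [0.6019 0.3183 0.1986] gap 0.0 F [ 0.4 -0.2  0.3] turn 0 j6-> -2.07 d world [-0.0019 -0.2313  0.0514] n 10
  [-0.51, 1.78, -1.48] 0.0
  [-0.51, 1.78, -1.48] 0.0
  [-0.51, 1.78, -1.48] 0.0
  [-0.51, 1.78, -1.48] 0.0
  [-0.51, 1.78, -1.48] 0.0
  [-0.51, 1.78, -1.48] 0.0
  [-0.51, 1.78, -1.48] 0.0
  [-0.51, 1.78, -1.48] 0.0
  [-0.51, 1.78, -1.48] 0.0
  [-0.51, 1.78, -1.48] 0.0
```

```bash
python3 - <<'X'
from h import *
p=cap('wrist'); s=env.get_state(); E=np.array(p['extrinsics']);C=-E[:3,:3].T@E[:3,3]; R=toolR(s)
print('cam in tool',(R.T@(C-s['tcp_pos'])).round(3),'look in tool',(R.T@(E[:3,:3].T@[0,0,-1])).round(3),p['vertical_fov'])
T=s['tcp_pos']
for z in(.25,.28,.30):
  for x,y in((.6,.15),(.6,.2),(.6,.087),(.55,.12),(.62,.25)):
    d=np.array([x,y,z])-T
    q=dict(p);E2=E.copy();E2[:3,3]=-E[:3,:3]@(C+d);q['extrinsics']=E2
    print(x,y,z,proj(q,[.673,.087,.095]).round(),proj(q,[.673,.087,.17]).round())
X
```

```text
cam in tool [-0.177 -0.001 -0.067] look in tool [ 0.964 -0.     0.267] 68.92630664092928
0.6 0.15 0.25 [318.  93.] [319.  85.]
0.6 0.2 0.25 [355.  60.] [367.  41.]
0.6 0.087 0.25 [275. 132.] [263. 135.]
0.55 0.12 0.25 [266.  74.] [251.  60.]
0.62 0.25 0.25 [405.  43.] [433.  18.]
0.6 0.15 0.28 [318.  95.] [319.  89.]
0.6 0.2 0.28 [352.  66.] [361.  50.]
0.6 0.087 0.28 [278. 131.] [268. 134.]
0.55 0.12 0.28 [271.  78.] [258.  67.]
0.62 0.25 0.28 [397.  49.] [420.  29.]
0.6 0.15 0.3 [318.  97.] [318.  91.]
0.6 0.2 0.3 [350.  69.] [358.  55.]
0.6 0.087 0.3 [280. 131.] [272. 133.]
0.55 0.12 0.3 [273.  81.] [262.  70.]
0.62 0.25 0.3 [393.  53.] [413.  36.]
```

Call:
servo_tool(
  moves=[
    [-0.5, 1.8, -1.5, 0, 1],
    [-0.5, 1.8, -1.5, 0, 1],
    [-0.5, 1.8, -1.5, 0, 1],
    [-0.5, 1.8, -1.5, 0, 1],
    [-0.5, 1.0, -0.8, 0, 1],
    [0, 0, 0, 0, 1],
    [0, 0, 0, 0, 1],
    [0, 0, 0, 0, 1],
    [0, 0, 0, 0, 1],
    [0, 0, 0, 0, 1],
  ],
)

```text
clock: 117.45
tcp_pos: [0.6006, 0.2123, 0.2233]
orientation: [0.243, -0.664, 0.243, 0.664]
wrist_force: [-0.6, 0.1, 0.1]
finger_gap: 0.0003
```

```bash
python3 - <<'X'
from h import *
import pickle
p=cap('wrist','fw1.png');pickle.dump(p,open('fw1.pkl','wb'));print(env.get_state()['tcp_pos'])
c=proj(p,[.673,.087,.095]);print(c)
r,cc=max(0,int(c[1])-75),int(c[0])-100
print(r,cc);cv2.imwrite('pics/fw1z.png',cv2.resize(p['pixels'][r:r+150,cc:cc+200],(800,600),interpolation=3))
X
```

```text
[0.60063701 0.21217787 0.223411  ]
[368.94922927  46.20698828]
0 268
```

Call:
servo_tool(
  moves=[
    [0, 1.8, -1.5, 0, 1],
    [0, 1.8, -1.5, 0, 1],
    [0, 1.8, -1.5, 0, 1],
    [0, 1.2, -1, 0, 1],
    [0, 1.0, -0.8, 0, 1],
    [0, 0, 0, 0, 1],
    [0, 0, 0, 0, 1],
    [0, 0, 0, 0, 1],
    [0, 0, 0, 0, 1],
    [0, 0, 0, 0, 1],
  ],
)

```text
clock: 118.75
tcp_pos: [0.5996, 0.1135, 0.2235]
orientation: [0.243, -0.664, 0.243, 0.664]
wrist_force: [-0.1, 0.2, 0.4]
finger_gap: -0.0001
```

```bash
python3 - <<'X'
from h import *
import pickle
p=cap('wrist','fw2.png');pickle.dump(p,open('fw2.pkl','wb'));print(env.get_state()['tcp_pos'])
c=proj(p,[.673,.087,.095]);print(c)
r,cc=max(0,int(c[1])-75),int(c[0])-100
print(r,cc);cv2.imwrite('pics/fw2z.png',cv2.resize(p['pixels'][r:r+150,cc:cc+200],(800,600),interpolation=3))
X
```

```text
[0.59958538 0.11344429 0.22353668]
[290.51670788 115.14419265]
40 190
```

View pics/fw1z.png

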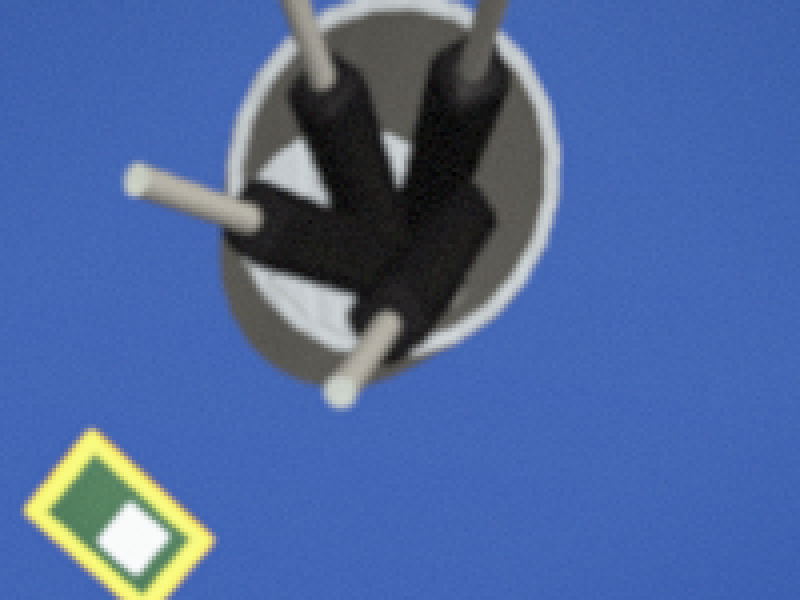

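View pics/fw2z.png

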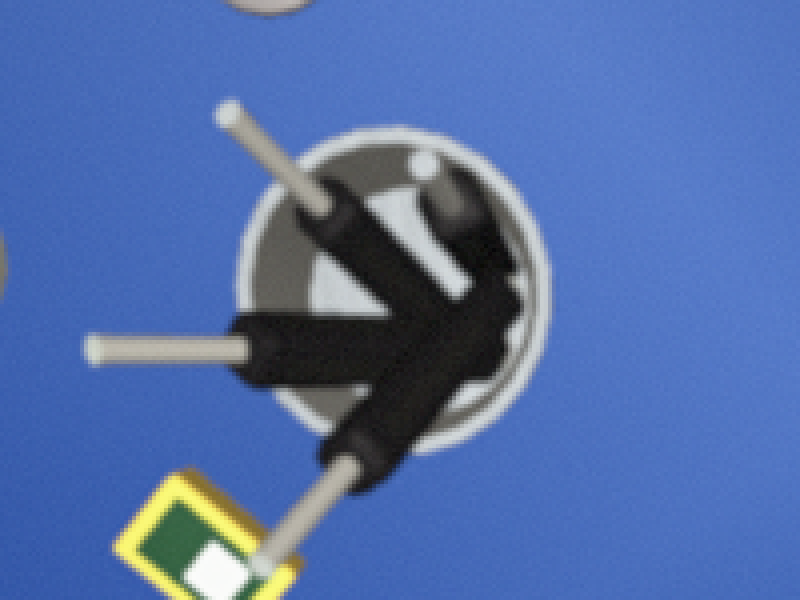

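```bash
python3 - <<'X'
from h import *
import pickle
a=pickle.load(open('fw1.pkl','rb'));b=pickle.load(open('fw2.pkl','rb'));p=cap('scene','fs3.png')
A=lambda u:np.array([268+u[0]/4,0+u[1]/4]);B=lambda u:np.array([190+u[0]/4,40+u[1]/4])
CU=np.array([.673,.087])
def rep(n,t,j,et,ej):
    d=t-j;d/=np.linalg.norm(d); c=t-.07*d
    print(n,'tip',t.round(4),'junc',j.round(4),'len',round(np.linalg.norm(t-j),4),'err mm',round(et*1e3,1),round(ej*1e3,1),'lean',round(np.arccos(d[2]),3),'mid',c.round(4),'dist',round(np.hypot(*(c[:2]-CU)),4))
for n,ta,ja,tb,jb in(('bottom',(341,392),(392,325),(265,565),(350,468)),('left',(140,181),(250,215),(95,350),(245,350))):
    t,et=tri2(a,A(ta),b,B(tb));j,ej=tri2(a,A(ja),b,B(jb));rep(n,t,j,et,ej)
for n,ja,tb,jb in(('tl',(322,85),(230,115),(325,205)),('tr',(478,75),(423,165),(445,200))):
    j,ej=tri2(a,A(ja),b,B(jb));
    o,d=ray(b,B(tb))
    # tip at 40 mm from junction, upper
    d/=np.linalg.norm(d);w=j-o;k=w@d;h2=.04**2-(w@w-k*k);t=o+d*(k-np.sqrt(max(h2,0)))
    rep(n,t,j,0,ej)
    for s in[(298.2,188.5),(335.8,183.9),(318,205.8)]:
        X,e=tri2(p,np.array(s),b,B(tb)); print('  ',s,X.round(4),round(e*1e3,1))
c=[atz(b,B(u),.095) for u in((238,275),(550,290),(395,128),(425,450))];print((c[0]+c[1])/2,(c[2]+c[3])/2)
X
```

```text
bottom tip [0.6475 0.1378 0.1706] junc [0.6505 0.1172 0.1398] len 0.0371 err mm 0.3 0.1 lean 0.594 mid [0.6532 0.099  0.1126] dist 0.0231
left tip [0.7037 0.1403 0.1471] junc [0.6883 0.1222 0.1136] len 0.0411 err mm 0.2 1.6 lean 0.616 mid [0.6775 0.1094 0.09  ] dist 0.0229
tl tip [0.7252 0.0884 0.1216] junc [0.7033 0.0868 0.0882] len 0.04 err mm 0.0 0.2 lean 0.583 mid [0.6868 0.0856 0.0632] dist 0.0139
   (298.2, 188.5) [0.7105 0.0874 0.1693] 5.9
   (335.8, 183.9) [0.6819 0.1159 0.1864] 81.7
   (318, 205.8) [0.7045 0.1069 0.1353] 51.4
tr tip [0.6865 0.0634 0.146 ] junc [0.681  0.0635 0.1064] len 0.04 err mm 0.0 3.5 lean 0.137 mid [0.6769 0.0636 0.0767] dist 0.0237
   (298.2, 188.5) [0.686  0.0639 0.1462] 1.3
   (335.8, 183.9) [0.6585 0.0955 0.1657] 80.4
   (318, 205.8) [0.676  0.0807 0.1067] 48.4
[0.6775495 0.0856081 0.095    ] [0.67274324 0.08439951 0.095     ]
```

```bash
python3 - <<'X'
from h import *
import pickle
a=pickle.load(open('fw1.pkl','rb'));b=pickle.load(open('fw2.pkl','rb'))
from scipy.optimize import least_squares
def rim(p,r0,c0,pts):
    W=np.array([atz(p,np.array([c0+u/4,r0+v/4]),.095)[:2] for u,v in pts])
    f=least_squares(lambda x:np.hypot(*(W-x[:2]).T)-x[2],[.675,.087,.04]);g=least_squares(lambda x:np.hypot(*(W-x).T)-.04,[.675,.087])
    print(f.x.round(4),(f.fun*1e3).round(1),g.x.round(4),(g.fun*1e3).round(1))
rim(b,40,190,[(395,125),(340,133),(300,150),(255,210),(238,275),(240,300),(470,145),(520,190),(552,290),(545,340),(515,400),(470,435),(430,452)])
rim(a,0,268,[(228,165),(245,95),(270,50),(420,0),(530,70),(555,110),(562,170),(550,220),(530,270),(490,320)])
for n in('top','scene'):
    p=cap(n)
    for i in models.pinpoint('cup',p)[:1]: print(n,i,atz(p,i['location'],0).round(4))
    # rim check
X
```

```text
[0.6753 0.0873 0.0397] [-0.3 -0.   0.9 -0.1 -0.1 -0.5  0.1  0.1 -0.3 -0.3  0.2 -0.1  0.5] [0.6752 0.0874] [-0.5 -0.3  0.6 -0.4 -0.5 -0.9 -0.1 -0.1 -0.5 -0.6 -0.2 -0.5  0.1]
[0.6752 0.0888 0.0396] [-0.4  0.1  0.9 -1.2 -0.4  1.1  0.7 -0.5 -0.4  0. ] [0.6751 0.0892] [-1.  -0.3  0.6 -1.2 -0.4  1.   0.5 -0.8 -0.8 -0.5]
top {'location': [304.7, 165.9], 'conf': 0.52} [0.6705 0.087  0.    ]
scene {'location': [308.7, 239.7], 'conf': 0.97} [0.6703 0.0765 0.    ]
```

```bash
python3 - <<'X'
import cv2,numpy as np
a=cv2.imread('pics/fw1.png');b=cv2.imread('pics/fw2.png')
A=a[35:105,345:400];B=b[95:190,250:325]   # crops
g=lambda i,k:np.clip(cv2.resize(i,None,fx=k,fy=k,interpolation=2).astype(float)*2.2,0,255).astype(np.uint8)
A=g(A,6);B=g(B,6);print(A.shape,B.shape)
H=max(A.shape[0],B.shape[0]);o=np.zeros((H,A.shape[1]+B.shape[1],3),np.uint8);o[:A.shape[0],:A.shape[1]]=A;o[:B.shape[0],A.shape[1]:]=B
cv2.imwrite('pics/fwD.png',o)
X
```

```text
(420, 330, 3) (570, 450, 3)
```

View pics/fwD.png

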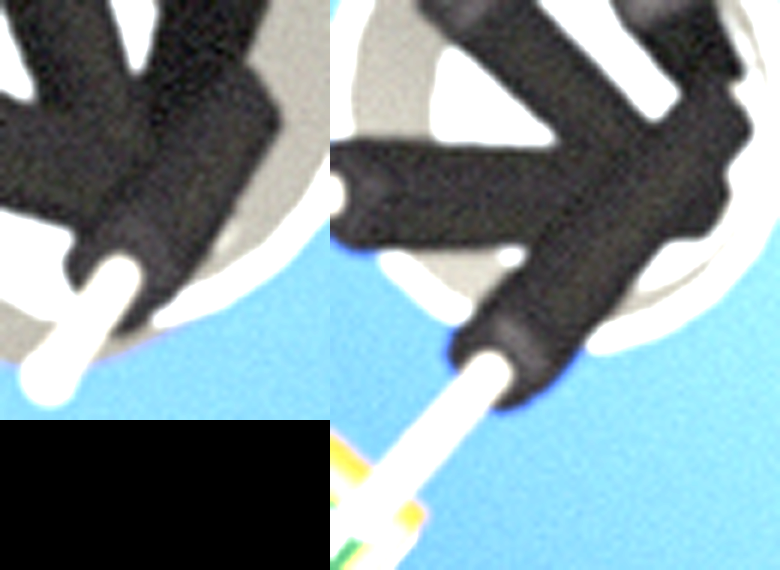

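```bash
python3 - <<'X'
from h import *
import pickle
a=pickle.load(open('fw1.pkl','rb'));b=pickle.load(open('fw2.pkl','rb'))
A=lambda u:np.array([345+u[0]/6,35+u[1]/6]);B=lambda u:np.array([250+u[0]/6,95+u[1]/6])
t,e=tri2(a,A((45,375)),b,B((37.5,517)));print(t.round(4),e)
for fa,fb in(((250,100),(385,120)),((240,110),(375,130)),((250,100),(395,115)),((245,95),(380,115))):
    f,e2=tri2(a,A(fa),b,B(fb));d=(t-f);L=np.linalg.norm(d);d/=L;m=t-.07*d
    print(f.round(4),round(e2*1e3,1),'L',L.round(4),'lean',np.arccos(d[2]).round(3),'mid',m.round(4),np.hypot(*(m[:2]-[.675,.088])).round(4))
X
```

```text
[0.6478 0.1379 0.17  ] 0.000881237564622183
[0.6586 0.0686 0.0674] 0.6 L 0.1243 lean 0.6 mid [0.6539 0.0989 0.1122] 0.0238
[0.6584 0.0711 0.0682] 0.6 L 0.1222 lean 0.586 mid [0.6539 0.0996 0.1117] 0.0241
[0.6585 0.0666 0.0606] 1.1 L 0.131 lean 0.583 mid [0.6535 0.0998 0.1115] 0.0245
[0.6598 0.0687 0.0672] 0.5 L 0.1245 lean 0.599 mid [0.6546 0.099  0.1122] 0.0232
```

```bash
python3 - <<'X'
from h import *
p=cap('scene')
print([ (q,proj(p,knob(q)).round(1)) for q in(0,.06,.12,.2)],[x['location'] for x in models.pinpoint('lever_knob',p)[:1]])
print(env.get_state()['wrist_force'].round(1) if hasattr(env.get_state()['wrist_force'],'round') else env.get_state()['wrist_force'])
X
```

```text
[(0, array([411.8, 255.4])), (0.06, array([412.2, 253. ])), (0.12, array([412.8, 250.6])), (0.2, array([414. , 247.3]))] [[414.9, 253.7]]
[-0.1 -0.4  0.1]
```

```bash
python3 -c "
from workcell import order
print(order.hand_in())"
```

```text
the job is handed in; nothing more can be done
None
```

The bench is packed up and the job was handed in at about 119 s of 210 s. The hand-in gave no verdict, so the results below are my own checks.

I opened the lever, put both silver modules (one from the socket, one from the mat) in the case, and pressed the lid until it snapped. I then stood four screwdrivers in the cup and swung the lever back down over the empty socket. The two yellow look-alikes were left alone.

**Last checks**
- **Lid:** it looks flush in the last pictures. When it snapped, the force vanished and then built up again at the stop.
- **Lever:** I pressed the knob again and met about 21 N at the stop. The camera puts the lever at about 0.04–0.07 rad (limit 0.12).
- **Screwdrivers:** all four stand shaft up, with leans of about 0.58, 0.59, 0.62 and 0.14 rad (limit 0.75).
- **Jar and arm:** the jar is standing, no silver module shows on the mat, and the wrist force is about 0 N.

**Doubtful or disagreeing**
- **Most tilted driver:** one driver is propped on the others, and its axis centre is about 24 mm from the cup's axis. Its origin lies 8 mm off that axis, so the judged distance could reach 31–32 mm against the 33 mm limit.
- **Cup position:** the estimates differ. The wrist rim fit gives (0.675, 0.088), but the scene detector was about 12 mm off that.
- **Tool height:** the reported tool height read about 35 mm low against contacts, so my first knob grasps missed.
- **Forces:** one driver jammed on the cup rim at 45–60 N wrist force before I reinserted it. The lid took about 25–30 N to snap, not the stated 10 N.

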